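# Close down the scroll saw

### The job

Get the scroll saw ready for the next user: clear every wood offcut off its round table into the scrap bin, and lift the filter cartridge out of the open dust box, turn it end for end (so the rubber pip comes to the opposite end) and seat it back fully in its well. Then swing the dust box lid over and press it shut until the catch snaps home; leave the other things on the bench where they are.

Things in the scene. Friction and masses are not known exactly. Their poses are not given: they have to be found in the camera images.
- saw: the bench scroll saw: round flat cast table (radius 190 mm, top 100 mm above the bench), origin on the bench below the table's centre. Along its +y lies a column and an overhead arm that reaches back over the table: the saw head hangs at x -20 to 20, y 125 to 160, 168 mm up and higher, with the blade at y 125; nothing stands on the table at y below 110 but the offcuts
- dustbox: the saw's dust box, fixed on the bench: 150 x 150 mm, grey, deck 50 mm above the bench, origin at the centre of its underside, x towards its back (hinge side). In the deck is the filter well: 64 (x) by 105 (y) mm, centred at x = -31, y = 0, floor 22 mm and mouth 50 mm above the bench
- lid (a joint): angle of the dust box lid (rad): 0 shut, 1.57 standing upright, grows as it opens backwards, at most 1.9. A stiff hinge (0.28 N m) holds it wherever it is left. The lid (0.25 kg) is a hollow cover 150 x 150 x 36 mm with a catch tongue 40 mm wide that stands 19 mm beyond its front edge. At about 0.10 the tongue meets a sprung catch; about 9 N down on the pad at the front of the lid drives it past, and it then stays at 0. Short of that it stands ajar
- lid_hinge (a point): point on the lid's hinge line, mid-width; on the dust box's back edge at deck height. The point turns with the lid: in its frame the lid extends from x 0 to -150 mm, y -75 to 75, and its flat outer (top) face is at z = 36 mm; y is the hinge axis
- lid_pad (a point): centre of the ribbed press pad on the lid's outer face, 130 mm from the hinge; z is the outward normal of the lid
- filter_mid (a point): centre of the filter cartridge, half-way up (25 mm above its underside): white block 60 (x) by 100 (y) by 28 mm high, with a grip rib on top that is 12 mm thick (x), 44 mm long (y) and 22 mm high (28 to 50 mm above the underside), 140 g or so. It rests on the well's floor at the start with its pip towards the dust box's +y
- filter_pip (a point): top of the round rubber pip (18 mm across, 10 mm high) on top of the cartridge near one end, 38 mm from its middle along its y
- bin: the scrap bin, fixed: open steel tray 170 (x) by 160 (y) by 90 mm high, walls 5 mm, origin at the centre of its underside
- cut0_mid (a point): centre of a wood offcut lying on the saw table, half-way up; mm: 55 x 30 x 24 (length x width x height), long side along its x; about 30 g. May be absent
- cut1_mid (a point): centre of a wood offcut lying on the saw table, half-way up; mm: 45 x 36 x 26, long side along its x; about 30 g. May be absent
- cut2_mid (a point): centre of a wood offcut lying on the saw table, half-way up; mm: 48 x 24 x 28, long side along its x; about 30 g. May be absent
- cut3_mid (a point): centre of a wood offcut lying on the saw table, half-way up; mm: L-shaped: a 56 x 22 x 24 bar with a 22 x 14 toe on its +y side at the -x end (x -28 to -6, y 11 to 25); the point lies at the centre of the bar, long side along its x; about 30 g. May be absent
- cut4_mid (a point): centre of a wood offcut lying on the saw table, half-way up; mm: 50 x 28 x 20, long side along its x; about 30 g. May be absent
- bracket: bystander: C-shaped wooden workpiece, 110 x 57 x 24 mm, origin under its long bar
- glue: bystander: glue bottle, 52 mm across, 130 mm tall
- earmuffs: bystander: red earmuffs with a black headband, 150 mm wide, 80 mm tall
- tape: bystander: tape measure, 65 x 32 x 60 mm
- clamp: bystander: bar clamp 260 mm long
- chisel: bystander: wood chisel, 235 mm long

How it is judged:
By the outcome, as a careful person would: the job done as asked, in the order asked, and still so for the second after the job is handed in, with the robot touching nothing.
Of cut0, cut1, cut2, cut3, cut4 only 3 to 5 are there at a start; the rules pass over those that are not, and their reading is None.
At some moment in a run one of cut0, cut1, cut2, cut3, cut4 may be knocked a few centimetres aside while the robot is not near it.
Once in a run the grip may slacken for a moment while it holds something.
It also fails if it takes over 210 s, if anything falls off the work surface, if the arm or the gripper's body presses on something with over 40 N, if the wrist force passes 120 N, or if a joint passes its speed limit or range.

### The arm

A 7-joint arm with a two-finger parallel gripper is mounted at the origin on the work surface. World frame = base frame: x ahead of the robot, y to its left, z up, the work surface at z = 0. Lengths are in m, angles in rad, forces in N, time in s.
With the tool pointing down it reaches from about 0.4 to 0.85 m from the base axis. Payload 4.5 kg.
Tool frame: the origin (TCP) lies at the centre of the arm's flange, where the gripper is bolted on; the fingertips stand 166 mm ahead of it and the grasp point (between the pads) lies 147 mm ahead of it (r.grip_depth is the distance from the TCP to the grasp point, in m); z points along the fingers, y is the line along which they close (so a half turn about z gives the same grasp; the last joint's range is limited). The gripper opens to 88 mm and grips with 3 to 60 N. Pads are 18 mm wide; open, the fingers measure 123 mm over their backs; the gripper's body (75 mm by 187 mm) begins 45 mm behind the grasp point.
Start: joints at [-1.159, 0.689, -0.195, 1.565, 0.157, 0.902, -0.215], TCP at [0.231, 0.581, 0.405] pointing down, gripper open.
Joint ranges: [-3.01, 3.01], [-0.46, 2.08], [-1.47, 1.51], [0.13, 2.56], [-1, 4.14], [0.04, 2.09], [-2.66, 2.66]. Speed limits (rad/s): [2.57, 2.57, 3.14, 3.14, 3.14, 3.14, 3.14].

### API

Orientations are given as a unit quaternion [x, y, z, w].
In Python, from plant import status, cams, r, finder gives the robot as it stands.
- The arm moves only by the tool play_rows, never from a script. Its argument "rows" is a list of rows, each a list of 7 numbers: the opening in per cent of the stroke, from 0 (shut) to 100 (fully open), then the shift along the tool's x, y, z in m, then the turn, a rotation vector about the tool's x, y, z in degrees. A call has 1 to 8 rows; each row shifts and turns the commanded pose from where the row before left it, along the tool's axes as they then stand; what a row does not reach is not made up. A row lasts 1/8 s, in which the tool goes at most 62.5 mm and 10.7 degrees, less where a joint would pass 70% of its speed; a pose out of reach is approached as far as the arm can. A call with a gripper value outside its range is refused whole. The fingers move at their own pace and stop on an object; "grip_force" is the grip in N (left out, the last holds). Time passes only in rows, so rows that do not move let the fingers close. It gives the time, the measured TCP pose, the force, the opening and the grip force at its end, in the units of the state.
- status.get_state(): the state, without advancing time (a new reading comes with each control period).
- cams.snapshot(name): name is "scene" or "top" or "wrist"; returns the picture (384x512x3 uint8, red, green, blue); there is no depth.
- cams.camera_params(name): a dict with "vfov" (degrees; the focal length in pixels is half the picture's height over the tangent of half this angle, whatever the lens; pixels are square), "cx", "cy" (the principal point, pixels), "R" (3x3) and "t" (3): a world point X has camera coordinates R X + t; the wrist camera has in their place "tool_from_camera" (4x4, takes a point from camera to tool coordinates, whose origin is the TCP and whose axes are the flange's). Camera axes: x right, y down, z forward; pixel columns grow to the right and rows downward; lengths in m; the calibration is good to about 2 mm. A picture is of the moment at which its call begins: read the wrist's pose just before it. camera_params takes no time and is no camera call.
- r.finish_job(): hands the job in; it is judged then, once.
Trained networks look in the newest picture that a camera, given by its name, has taken for a name from the list of things; names that differ only in an ending like _2 or _b are one class to them, and where a whole thing is asked for, a point or a joint stands for the part that bears it (a point fixed in the world has none). Each returns a list of dicts, best first, with "score" (0 to 1); they miss things now and then, are a little off and sometimes report something else, mostly with a low value. They report only what shows in the picture. A call takes as long as a camera call.
- finder.spot_in(camera, label): "at" ([x, y, z] in m, in the coordinates of the camera as it stood for that picture, good to about 4 mm: the middle of the surface that is visible of it).
- finder.regions_of(camera, label): "mask" (384x512 bool, what is visible of it).
The state is a dict: "clock": time; "q": joint angles; "qd": joint speeds; "joint_torque": joint torques, N m; "tool_pos": TCP position; "eef_rot": TCP orientation; "contact_force": force on the tool from outside, world axes, zero at the start; "moment": the same for the moment, N m; "opening": opening from 0.0 (shut) to 1.0 (fully open); "finger_force": force on a finger pad.
Only numpy, scipy, OpenCV 4.12 (cv2) and the standard library are available. Lean on these libraries where they do the work, as an engineer would, in place of code of your own. Each camera call takes 0.05 s, during which the arm holds its last target. There are 200 camera calls.

## Working session

There is one attempt and no reset: what is moved stays moved. The work goes in short steps, Python scripts to look and compute and a tool call to move; the robot and the scene stay as the last step left them, time stands still between calls to the robot, and variables do not carry over. Pictures are saved under pics/ and viewed, at most 14 in all, crops included, and the job is handed in when it is done.

Besides the shell and the picture viewer there is one more tool, called after "Emit:" by a JSON object that holds its "fn" and its "kwargs", one argument or row to a line. play_rows: Moves the arm, as the interface text tells. Its arguments: {"type":"object","properties":{"rows":{"type":"array","items":{"type":"array","items":{"type":"number"}}},"grip_force":{"type":"number"}},"required":["rows"]}

```bash
ls; mkdir -p pics
cat > h.py <<'E'
import numpy as np, cv2
from scipy.spatial.transform import Rotation as R
from plant import status, cams, r, finder
def world(cam, p, st=None):
    c=cams.camera_params(cam)
    if cam=='wrist':
        T=np.array(c['tool_from_camera']); p=T[:3,:3]@p+T[:3,3]
        st=st or status.get_state()
        return R.from_quat(st['eef_rot']).apply(p)+np.array(st['tool_pos'])
    return np.array(c['R']).T@(np.array(p)-np.array(c['t']))
def ray(cam,u,v,z,st=None):
    c=cams.camera_params(cam); f=192/np.tan(np.radians(c['vfov'])/2)
    d=np.array([(u-c['cx'])/f,(v-c['cy'])/f,1.])
    o=world(cam,np.zeros(3),st); w=world(cam,d,st)-o
    return o+w*(z-o[2])/w[2]
def snap(cam,fn):
    im=cams.snapshot(cam); cv2.imwrite('pics/'+fn,im[:,:,::-1]); return im
def find(cam,names,n=1):
    for nm in names:
        for d in finder.spot_in(cam,nm)[:n]:
            print(cam,nm,round(d['score'],2),np.round(world(cam,np.array(d['at'])),3))
E
python3 - <<'E'
from h import *
s=status.get_state(); print(s)
a=snap('scene','s0.png'); b=snap('top','t0.png'); 
find('top',['saw','dustbox','filter_mid','filter_pip','bin','cut0_mid','cut1_mid','cut2_mid','cut3_mid','cut4_mid','bracket','glue','lid_pad','lid'])
find('scene',['dustbox','filter_mid','filter_pip','bin','lid_pad','cut0_mid','cut1_mid','cut2_mid','cut3_mid','cut4_mid'])
for c in ['top','scene','wrist']: print(cams.camera_params(c))
E
```

```text
pics
{'clock': 0.0, 'q': array([-1.15919181,  0.68997714, -0.19451174,  1.56634876,  0.15731809,
        0.90250086, -0.21509565]), 'qd': array([-8.41791570e-04, -9.08889592e-05,  2.41563382e-03, -1.34245233e-03,
       -7.94327316e-04, -7.67687080e-04,  7.30866982e-04]), 'joint_torque': array([ 3.58735469e-04, -5.27555287e+01, -1.26703866e+00, -1.53431028e+01,
       -5.26742754e-02,  6.36149431e-03,  1.69623554e-04]), 'tool_pos': array([0.23045702, 0.58060325, 0.40391271]), 'eef_rot': array([ 1.87732179e-01,  9.82219824e-01, -9.15001458e-04, -9.83340508e-05]), 'contact_force': array([0.7239484 , 0.09005721, 0.15793522]), 'moment': array([ 0.00999781,  0.03986562, -0.02729425]), 'finger_force': 0.0, 'opening': 0.9974036593047535}
top saw 0.61 [0.468 0.366 0.099]
top filter_mid 0.88 [ 0.459 -0.247  0.048]
top filter_pip 0.76 [ 0.458 -0.253  0.055]
top cut0_mid 0.4 [ 0.674 -0.136  0.062]
top cut1_mid 0.74 [0.547 0.32  0.127]
top cut2_mid 0.54 [0.574 0.243 0.13 ]
top cut3_mid 0.77 [0.434 0.327 0.124]
top cut4_mid 0.37 [ 0.393 -0.439  0.018]
top bracket 0.66 [0.654 0.016 0.023]
top glue
[... 773 characters left out ...]
876, 'cx': 264.9636854937882, 'cy': 188.16772479386975, 'R': array([[-0.53422416,  0.84534222,  0.00103245],
       [ 0.65983924,  0.41775615, -0.62457344],
       [-0.52840961, -0.33298097, -0.7809654 ]]), 't': array([ 0.35791378, -0.30153228,  1.71433995])}
{'vfov': 63.54874912664828, 'cx': 253.09803476924827, 'cy': 193.3043223819892, 'tool_from_camera': array([[ 7.91659302e-04, -9.59980364e-01, -2.80066195e-01,
         7.28947672e-02],
       [ 9.99999677e-01,  7.21352153e-04,  3.54113223e-04,
        -1.86518631e-03],
       [-1.37915388e-04, -2.80066385e-01,  9.59980625e-01,
         2.01728675e-02],
       [ 0.00000000e+00,  0.00000000e+00,  0.00000000e+00,
         1.00000000e+00]])}
```

```bash
python3 -c "
import cv2
for n in ['s0','t0']:
    cv2.imwrite(f'pics/{n}b.png',cv2.resize(cv2.imread(f'pics/{n}.png'),(800,600),interpolation=cv2.INTER_CUBIC))"
```

```text
(no output)
```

View pics/t0b.png

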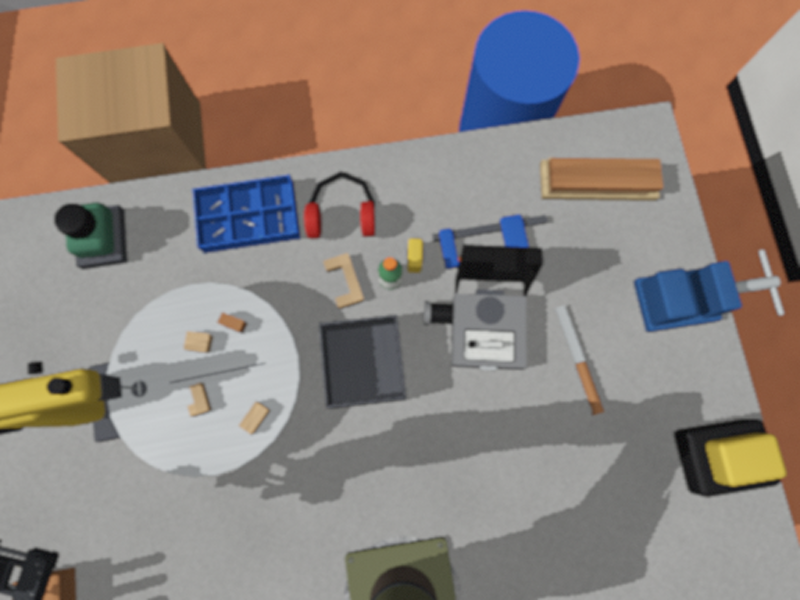

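View pics/s0b.png

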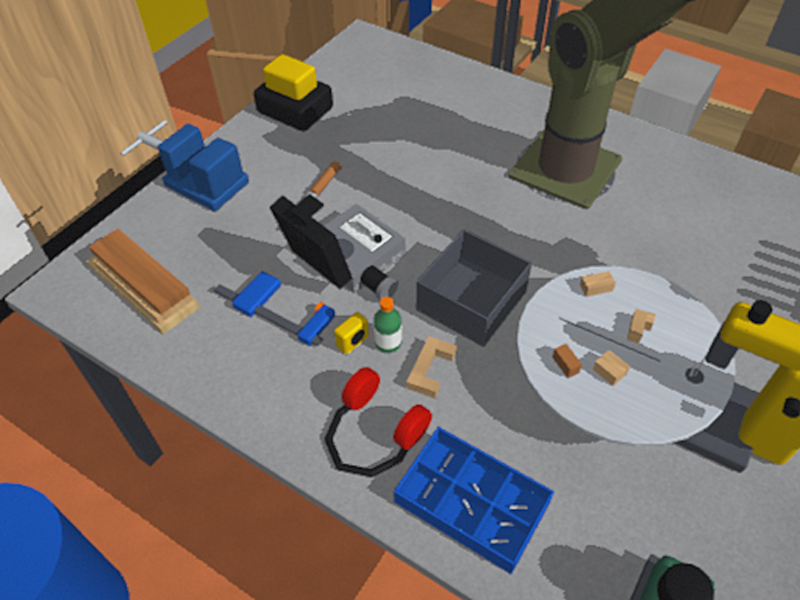

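The top picture shows four offcuts at (232,322) dark, (198,342), (199,400, L-shaped) and (254,418). It also shows the bin at (362,362), the box with the filter at (490,345), and the lid open to the back. The scene picture agrees. Next I'll work out poses from the masks.

```bash
cat >> h.py <<'E'
def rect(cam,mask,z,st=None):
    v,u=np.nonzero(mask); P=np.array([ray(cam,a,b,z,st)[:2] for a,b in zip(u,v)])
    (c,s,a)=cv2.minAreaRect((P*1000).astype(np.float32))
    if s[0]<s[1]: s=s[::-1]; a+=90
    return np.round(np.array(c)/1000,4),np.round(s,0),round((a+90)%180-90,1)
E
python3 - <<'E'
from h import *
k=0.64
for n,p,z in [('tableC',(203,378),.1),('head',(140,389),.17),('armfar',(0,405),.25),('armshaft',(90,388),.28),('bin1',(320,322),.09),('bin2',(397,316),.09),('bin3',(405,398),.09),('bin4',(328,408),.09),('box1',(453,367),.05),('box2',(526,367),.05),('box3',(529,295),.05),('box4',(455,295),.05)]:
    print(n,np.round(ray('top',p[0]*k,p[1]*k,z),3))
cams.snapshot('top')
for nm,z in [('cut0_mid',.115),('cut1_mid',.115),('cut2_mid',.115),('cut3_mid',.115),('cut4_mid',.115),('saw',.1),('filter_mid',.05),('bin',.09),('lid',.1)]:
    for d in finder.regions_of('top',nm)[:3]:
        print(nm,round(d['score'],2),d['mask'].sum(),rect('top',d['mask'],z))
for n in ('lid_hinge','lid_pad','filter_pip'): 
    for d in finder.spot_in('top',n): print(n,d['score'],world('top',np.array(d['at'])))
E
```

```text
tableC [0.478 0.32  0.1  ]
head [0.467 0.413 0.17 ]
armfar [0.467 0.612 0.25 ]
armshaft [0.468 0.445 0.28 ]
bin1 [0.555 0.08  0.09 ]
bin2 [ 0.543 -0.075  0.09 ]
bin3 [ 0.379 -0.065  0.09 ]
bin4 [0.384 0.086 0.09 ]
box1 [ 0.427 -0.173  0.05 ]
box2 [ 0.404 -0.321  0.05 ]
box3 [ 0.552 -0.358  0.05 ]
box4 [ 0.576 -0.204  0.05 ]
cut0_mid 0.77 213 (array([0.3864, 0.226 ]), array([57., 33.]), -46.8)
cut1_mid 0.53 206 (array([0.5487, 0.3197]), array([54., 38.]), 74.0)Traceback (most recent call last):
  File "<stdin>", line 8, in <module>
  File "h.py", line 23, in rect
    v,u=np.nonzero(mask); P=np.array([ray(cam,a,b,z,st)[:2] for a,b in zip(u,v)])
                                      ~~~^^^^^^^^^^^^^^
  File "h.py", line 14, in ray
    o=world(cam,np.zeros(3),st); w=world(cam,d,st)-o
  File "h.py", line 5, in world
    c=cams.camera_params(cam)
ValueError: time passes only in moves, steps and waits
```

```bash
cat > h.py <<'E'
import numpy as np, cv2
from scipy.spatial.transform import Rotation as R
from plant import status, cams, r, finder
class Cam:
    def __init__(s,name):
        s.n=name; c=cams.camera_params(name); s.f=192/np.tan(np.radians(c['vfov'])/2); s.c=np.array([c['cx'],c['cy']])
        if name=='wrist':
            T=np.array(c['tool_from_camera']); st=status.get_state(); Q=R.from_quat(st['eef_rot']).as_matrix()
            s.A=Q@T[:3,:3]; s.o=Q@T[:3,3]+st['tool_pos']
        else: s.A=np.array(c['R']).T; s.o=-s.A@np.array(c['t'])
    def world(s,p): return s.A@np.array(p)+s.o
    def ray(s,uv,z):
        uv=np.atleast_2d(uv); d=np.c_[(uv-s.c)/s.f,np.ones(len(uv))]@s.A.T
        return s.o+d*((z-s.o[2])/d[:,2])[:,None]
    def snap(s,fn=None):
        im=cams.snapshot(s.n)
        if fn: cv2.imwrite('pics/'+fn,im[:,:,::-1])
        return im
    def spots(s,names,n=1):
        for nm in names:
            for d in finder.spot_in(s.n,nm)[:n]: print(s.n,nm,round(d['score'],2),np.round(s.world(d['at']),3))
    def rects(s,names,z,n=1):
        for nm in names:
            for d in finder.regions_of(s.n,nm)[:n]:
                v,u=np.nonzero(d['mask']); P=s.ray(np.c_[u,v],z)[:,:2]*1000
                (c,w,a)=cv2.minAreaRect(P.astype(np.float32))
                if w[0]<w[1]: w=w[::-1]; a+=90
                print(nm,round(d['score'],2),len(u),'px',[int(u.mean()),int(v.mean())],np.round(c),np.round(w),'ang',round((a+90)%180-90,1))
def plan(pts,st=None):
    """pts: (x,y,z,phi_deg of tool x, nrows); tool down. prints tool-axis rows"""
    st=st or status.get_state(); p=np.array(st['tool_pos']); X=R.from_quat(st['eef_rot']).as_matrix()[:,0]
    f=np.degrees(np.arctan2(X[1],X[0])); print('now',np.round(p,3),round(f,1),'op',round(st['opening'],3),np.round(st['contact_force'],1))
    for x,y,z,g,n in pts:
        dg=(g-f+180)%360-180; d=(np.array([x,y,z])-p)/n; out=[]
        for i in range(n):
            a=np.radians(f+dg*i/n); out.append([round(float(v),4) for v in (d[0]*np.cos(a)+d[1]*np.sin(a), d[0]*np.sin(a)-d[1]*np.cos(a), -d[2])]+[round(-dg/n,1)])
        print((x,y,z,g),out if dg and (abs(d[:2]).sum()>1e-3) and abs(dg)>1 else (n,'x',out[0]))
        p=np.array([x,y,z]); f=g
E
python3 - <<'E'
from h import *
t=Cam('top'); t.snap()
t.rects(['cut1_mid','cut2_mid','cut3_mid','cut4_mid'],.115,2); t.rects(['filter_mid'],.048); t.rects(['saw'],.1); t.rects(['bin'],.09)
plan([(.27,.38,.42,158.4,5),(.46,.25,.42,180,6)])
E
```

```text
cut1_mid 0.46 197 px [126, 218] [548. 320.] [53. 37.] ang 81.1
cut2_mid 0.45 151 px [147, 205] [578. 252.] [58. 26.] ang 58.1
cut3_mid 0.77 206 px [126, 256] [438. 332.] [55. 41.] ang 9.2
cut3_mid 0.66 3463 px [311, 193] [ 537. -241.] [261. 230.] ang -14.9
filter_mid 0.72 522 px [312, 221] [ 460. -254.] [100.  55.] ang 79.6
saw 0.88 13711 px [110, 245] [519. 411.] [572. 378.] ang 68.2
bin 0.95 2839 px [231, 231] [465.  10.] [176. 160.] ang -0.9
now [0.231 0.581 0.405] 158.4 op 1.002 [-0.9  0.6 -0.2]
(0.27, 0.38, 0.42, 158.4) (5, 'x', [-0.0222, -0.0344, -0.0031, np.float64(-0.0)])
(0.46, 0.25, 0.42, 180) [[-0.0374, -0.0085, -0.0, -3.6], [-0.0368, -0.0108, -0.0, -3.6], [-0.0361, -0.0131, -0.0, -3.6], [-0.0352, -0.0153, -0.0, -3.6], [-0.0341, -0.0175, -0.0, -3.6], [-0.033, -0.0196, -0.0, -3.6]]
```

Emit:
{"fn": "play_rows", "kwargs": {
  "rows": [
    [100,-0.022,-0.034,-0.003,0,0,0],
    [100,-0.022,-0.034,-0.003,0,0,0],
    [100,-0.022,-0.034,-0.003,0,0,0],
    [100,-0.022,-0.034,-0.003,0,0,0],
    [100,-0.022,-0.034,-0.003,0,0,0]
  ]
}}

```text
clock: 2.48
tool_pos: [0.2703, 0.3811, 0.42]
eef_rot: [0.188, 0.982, 0.0, 0.0]
contact_force: [-0.5, -0.8, -0.0]
opening: 0.996
finger_force: 0.0
```

Emit:
{"fn": "play_rows", "kwargs": {
  "rows": [
    [100,-0.037,-0.009,0,0,0,-3.6],
    [100,-0.037,-0.011,0,0,0,-3.6],
    [100,-0.036,-0.013,0,0,0,-3.6],
    [100,-0.035,-0.015,0,0,0,-3.6],
    [100,-0.034,-0.017,0,0,0,-3.6],
    [100,-0.033,-0.02,0,0,0,-3.6],
    [100,0,0,0,0,0,0],
    [100,0,0,0,0,0,0]
  ]
}}

```text
clock: 3.48
tool_pos: [0.4587, 0.2528, 0.4197]
eef_rot: [0.0, 1.0, 0.0, -0.0]
contact_force: [0.6, -0.5, 0.2]
opening: 1.0
finger_force: 0.0
```

Run:
```python
from h import *
plan([])
t=Cam('wrist'); t.snap('w1.png')
C=['cut0_mid','cut1_mid','cut2_mid','cut3_mid','cut4_mid']
t.rects(C,.115,1); t.spots(C)
```

```text
now [0.459 0.253 0.42 ] 180.0 op 1.0 [ 0.6 -0.5  0.2]
cut0_mid 0.6 2346 px [222, 104] [388. 224.] [57. 32.] ang -43.1
cut1_mid 0.69 1808 px [316, 267] [549. 319.] [54. 47.] ang 74.3
cut2_mid 0.88 633 px [246, 280] [559. 249.] [50. 25.] ang 90.0
cut3_mid 0.8 2289 px [333, 159] [439. 330.] [62. 41.] ang 11.2
wrist cut0_mid 0.74 [0.385 0.224 0.119]
wrist cut1_mid 0.59 [0.546 0.317 0.127]
wrist cut2_mid 0.69 [0.559 0.244 0.11 ]
wrist cut3_mid 0.9 [0.43  0.327 0.125]
```

View pics/w1.png

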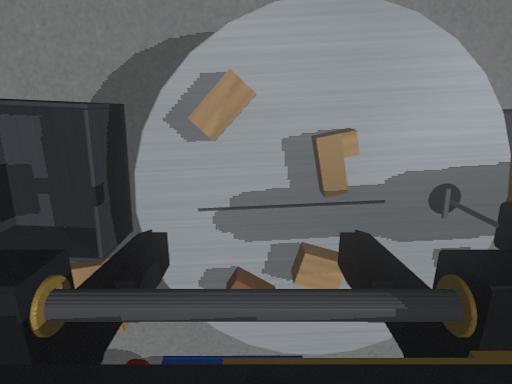

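The wrist picture shows cut0 at (222,104), the L piece cut3 at (333,159), cut1 at (318,266) and cut2 at (250,280). There is no cut4. I'll take cut0 first.

Run:
```python
from h import *
plan([(.387,.224,.34,136,5),(.387,.224,.270,136,2),(.387,.224,.36,136,2),(.465,.006,.36,180,5),(.465,.006,.22,180,3)])
```

```text
now [0.459 0.252 0.42 ] 180.0 op 0.999 [ 0.   0.1 -0.9]
(0.387, 0.224, 0.34, 136) [[0.0144, -0.0057, 0.0159, np.float64(8.8)], [0.0134, -0.0078, 0.0159, np.float64(8.8)], [0.012, -0.0098, 0.0159, np.float64(8.8)], [0.0104, -0.0115, 0.0159, np.float64(8.8)], [0.0085, -0.013, 0.0159, np.float64(8.8)]]
(0.387, 0.224, 0.27, 136) (2, 'x', [0.0, 0.0, 0.035, 0.0])
(0.387, 0.224, 0.36, 136) (2, 'x', [0.0, 0.0, -0.045, 0.0])
(0.465, 0.006, 0.36, 180) [[-0.0415, -0.0205, -0.0, -8.8], [-0.0379, -0.0266, -0.0, -8.8], [-0.0334, -0.0321, -0.0, -8.8], [-0.0281, -0.0368, -0.0, -8.8], [-0.0221, -0.0407, -0.0, -8.8]]
(0.465, 0.006, 0.22, 180) (3, 'x', [0.0, 0.0, 0.0467, 0.0])
```

Emit:
{"fn": "play_rows", "kwargs": {
  "rows": [
    [75,0.014,-0.006,0.016,0,0,8.8],
    [75,0.013,-0.008,0.016,0,0,8.8],
    [75,0.012,-0.01,0.016,0,0,8.8],
    [75,0.011,-0.011,0.016,0,0,8.8],
    [75,0.009,-0.013,0.016,0,0,8.8],
    [75,0,0,0.035,0,0,0],
    [75,0,0,0.035,0,0,0],
    [75,0,0,0,0,0,0]
  ]
}}

```text
clock: 5.03
tool_pos: [0.3872, 0.2244, 0.2683]
eef_rot: [0.375, 0.927, -0.001, -0.001]
contact_force: [0.4, 0.1, -0.5]
opening: 0.752
finger_force: 0.0
```

Emit:
{"fn": "play_rows", "kwargs": {
  "rows": [
    [0,0,0,0,0,0,0],
    [0,0,0,0,0,0,0],
    [0,0,0,0,0,0,0],
    [0,0,0,0,0,0,0],
    [0,0,0,-0.03,0,0,0],
    [0,0,0,-0.03,0,0,0],
    [0,0,0,-0.03,0,0,0],
    [0,0,0,0,0,0,0]
  ],
  "grip_force": 20
}}

```text
clock: 6.02
tool_pos: [0.3876, 0.2243, 0.3614]
eef_rot: [0.375, 0.927, 0.002, 0.001]
contact_force: [0.2, -0.1, -0.7]
opening: 0.336
finger_force: 20.0
```

Emit:
{"fn": "play_rows", "kwargs": {
  "rows": [
    [0,-0.0415,-0.0205,0,0,0,-8.8],
    [0,-0.038,-0.027,0,0,0,-8.8],
    [0,-0.033,-0.032,0,0,0,-8.8],
    [0,-0.028,-0.037,0,0,0,-8.8],
    [0,-0.022,-0.041,0,0,0,-8.8],
    [0,0,0,0.047,0,0,0],
    [0,0,0,0.047,0,0,0],
    [0,0,0,0.047,0,0,0]
  ]
}}

```text
clock: 7.02
tool_pos: [0.464, 0.0052, 0.2166]
eef_rot: [0.001, 1.0, 0.001, -0.0]
contact_force: [0.3, -0.1, -1.1]
opening: 0.342
finger_force: 20.0
```

Emit:
{"fn": "play_rows", "kwargs": {
  "rows": [
    [0,0,0,0,0,0,0],
    [60,0,0,0,0,0,0],
    [60,0,0,0,0,0,0],
    [60,0,0,0,0,0,0],
    [60,0,0,-0.047,0,0,0],
    [60,0,0,-0.047,0,0,0],
    [60,0,0,-0.047,0,0,0]
  ]
}}

```text
clock: 7.9
tool_pos: [0.4641, 0.0053, 0.3621]
eef_rot: [0.001, 1.0, -0.0, 0.001]
contact_force: [1.2, 0.5, 0.2]
opening: 0.603
finger_force: 0.0
```

Run:
```python
from h import *
t=Cam('top'); t.snap(); C=['cut0_mid','cut1_mid','cut2_mid','cut3_mid','cut4_mid']
t.rects(C,.115,2)
plan([(.439,.327,.36,180,5)])
```

```text
cut0_mid 0.33 14223 px [111, 245] [515. 406.] [567. 375.] ang 68.8
cut0_mid 0.3 1171 px [319, 168] [ 608. -292.] [169.  87.] ang 76.2
cut1_mid 0.62 243 px [125, 218] [550. 322.] [58. 40.] ang 81.1
cut2_mid 0.46 146 px [147, 206] [577. 251.] [57. 25.] ang 58.3
cut3_mid 0.64 197 px [126, 255] [439. 331.] [57. 39.] ang 6.5
cut3_mid 0.18 589 px [312, 220] [ 454. -240.] [99. 55.] ang 81.1
cut4_mid 0.17 733 px [311, 149] [ 677. -291.] [232.  81.] ang -81.7
now [0.464 0.005 0.359] 179.9 op 0.604 [-0.1  0.5  0.7]
(0.439, 0.327, 0.36, 180) (5, 'x', [0.005, 0.0643, -0.0002, np.float64(-0.0)])
```

Run:
```python
from h import *
plan([(.449,.3245,.35,186,6),(.449,.3245,.270,186,2),(.449,.3245,.36,186,3),(.465,.006,.36,180,6),(.465,.006,.22,180,3)])
```

```text
now [0.464 0.005 0.359] 179.9 op 0.604 [-0.1  0.5  0.7]
(0.449, 0.3245, 0.35, 186) [[0.0025, 0.0532, 0.0015, np.float64(-1.0)], [0.0016, 0.0532, 0.0015, np.float64(-1.0)], [0.0007, 0.0533, 0.0015, np.float64(-1.0)], [-0.0003, 0.0533, 0.0015, np.float64(-1.0)], [-0.0012, 0.0532, 0.0015, np.float64(-1.0)], [-0.0022, 0.0532, 0.0015, np.float64(-1.0)]]
(0.449, 0.3245, 0.27, 186) (2, 'x', [-0.0, 0.0, 0.04, 0.0])
(0.449, 0.3245, 0.36, 186) (3, 'x', [-0.0, 0.0, -0.03, 0.0])
(0.465, 0.006, 0.36, 180) [[0.0029, -0.0531, -0.0, 1.0], [0.002, -0.0531, -0.0, 1.0], [0.001, -0.0531, -0.0, 1.0], [0.0001, -0.0532, -0.0, 1.0], [-0.0008, -0.0531, -0.0, 1.0], [-0.0017, -0.0531, -0.0, 1.0]]
(0.465, 0.006, 0.22, 180) (3, 'x', [0.0, 0.0, 0.0467, 0.0])
```

Emit:
{"fn": "play_rows", "kwargs": {
  "rows": [
    [60,0.002,0.053,0.001,0,0,-1],
    [60,0.002,0.053,0.002,0,0,-1],
    [60,0.001,0.053,0.001,0,0,-1],
    [60,0,0.053,0.002,0,0,-1],
    [60,-0.001,0.053,0.001,0,0,-1],
    [60,-0.002,0.053,0.002,0,0,-1],
    [60,0,0,0.04,0,0,0],
    [60,0,0,0.04,0,0,0]
  ]
}}

```text
clock: 9.2
tool_pos: [0.448, 0.324, 0.2684]
eef_rot: [-0.053, 0.999, -0.001, -0.001]
contact_force: [1.3, -0.1, -0.6]
opening: 0.599
finger_force: 0.0
```

Emit:
{"fn": "play_rows", "kwargs": {
  "rows": [
    [60,0,0,0,0,0,0],
    [0,0,0,0,0,0,0],
    [0,0,0,0,0,0,0],
    [0,0,0,0,0,0,0],
    [0,0,0,0,0,0,0],
    [0,0,0,-0.03,0,0,0],
    [0,0,0,-0.03,0,0,0],
    [0,0,0,-0.03,0,0,0]
  ]
}}

```text
clock: 10.2
tool_pos: [0.4487, 0.3231, 0.3617]
eef_rot: [-0.052, 0.999, -0.0, -0.0]
contact_force: [0.2, 0.5, -0.5]
opening: 0.25
finger_force: 20.0
```

Emit:
{"fn": "play_rows", "kwargs": {
  "rows": [
    [0,-0.002,-0.053,0,0,0,1],
    [0,-0.003,-0.053,0,0,0,1],
    [0,-0.004,-0.053,0,0,0,1],
    [0,-0.005,-0.053,0,0,0,1],
    [0,-0.006,-0.053,0,0,0,1],
    [0,-0.006,-0.053,0,0,0,1],
    [0,0,0,0.047,0,0,0],
    [0,0,0,0.047,0,0,0]
  ]
}}

```text
clock: 11.2
tool_pos: [0.4944, 0.0058, 0.2662]
eef_rot: [0.002, 1.0, 0.0, 0.001]
contact_force: [0.8, 0.0, -0.1]
opening: 0.246
finger_force: 20.0
```

Emit:
{"fn": "play_rows", "kwargs": {
  "rows": [
    [0,0,0,0.04,0,0,0],
    [0,0,0,0,0,0,0],
    [60,0,0,0,0,0,0],
    [60,0,0,0,0,0,0],
    [60,0,0,0,0,0,0],
    [60,0,0,-0.05,0,0,0],
    [60,0,0,-0.05,0,0,0],
    [60,0,0,-0.05,0,0,0]
  ]
}}

```text
clock: 12.2
tool_pos: [0.4936, 0.0072, 0.3789]
eef_rot: [0.0, 1.0, 0.0, 0.0]
contact_force: [0.9, -0.0, -0.5]
opening: 0.601
finger_force: 0.0
```

Emit:
{"fn": "play_rows", "kwargs": {
  "rows": [
    [60,0,0.05,0,0,0,0],
    [60,0,0.05,0,0,0,0],
    [60,0,0.05,0,0,0,0],
    [60,0,0.05,0,0,0,0],
    [60,0,0.05,0,0,0,0],
    [60,0,0,0,0,0,0],
    [60,0,0,0,0,0,0]
  ]
}}

```text
clock: 13.08
tool_pos: [0.494, 0.2566, 0.377]
eef_rot: [0.001, 1.0, -0.001, 0.0]
contact_force: [0.4, -0.8, -0.1]
opening: 0.604
finger_force: 0.0
```

Run:
```python
from h import *
plan([])
t=Cam('wrist'); t.snap('w2.png')
C=['cut1_mid','cut2_mid','cut3_mid','cut0_mid']
t.rects(C,.115,1); t.spots(C)
t=Cam('top'); t.snap('t2.png'); t.rects(C,.115,1)
```

```text
now [0.494 0.257 0.377] 179.9 op 0.604 [ 0.4 -0.8 -0.1]
cut1_mid 0.57 567 px [325, 251] [550. 319.] [54. 46.] ang 73.2
cut2_mid 0.95 1204 px [242, 276] [564. 249.] [52. 31.] ang -90.0
cut3_mid 0.94 2031 px [17, 166] [471.  70.] [55. 32.] ang -12.9
cut0_mid 0.77 1253 px [25, 135] [451.  77.] [41. 34.] ang 1.5
wrist cut1_mid 0.82 [0.543 0.309 0.114]
wrist cut2_mid 0.86 [0.563 0.245 0.119]
wrist cut3_mid 0.8 [0.481 0.021 0.05 ]
wrist cut0_mid 0.88 [0.447 0.016 0.026]
cut1_mid 0.7 601 px [311, 221] [ 452. -240.] [99. 58.] ang 81.1
cut2_mid 0.48 91 px [146, 205] [579. 255.] [47. 22.] ang 58.1
cut3_mid 0.69 144 px [231, 227] [475.   7.] [52. 30.] ang -8.3
cut0_mid 0.64 68 px [234, 238] [448.   1.] [42. 24.] ang -8.4
```

View pics/w2.png

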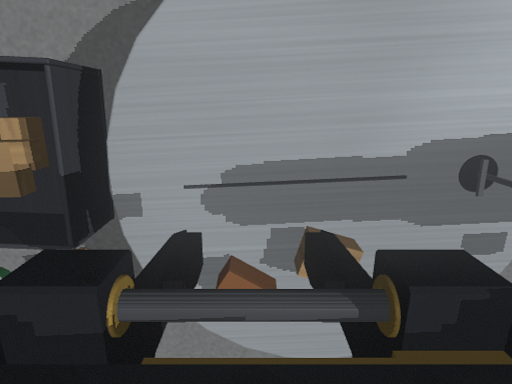

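The picture shows two offcuts in the bin. Cut1 at (330,250) and cut2 at (245,275) are half hidden behind the gripper, so I'll shift the camera ahead.

Emit:
{"fn": "play_rows", "kwargs": {
  "rows": [
    [60,-0.04,0,0,0,0,0],
    [60,-0.04,0,0,0,0,0],
    [60,-0.03,0,0,0,0,0],
    [60,0,0,0,0,0,0],
    [60,0,0,0,0,0,0]
  ]
}}

```text
clock: 14.4
tool_pos: [0.6029, 0.2577, 0.3765]
eef_rot: [-0.0, 1.0, -0.0, -0.001]
contact_force: [0.4, -0.0, -0.7]
opening: 0.602
finger_force: 0.0
```

Run:
```python
from h import *
plan([])
t=Cam('wrist'); im=t.snap('w3.png')
C=['cut1_mid','cut2_mid']
t.rects(C,.120,1); t.spots(C)
# rectified table-plane map at z=.126, 0.4 mm/px : x .50-.62 (down), y .18-.36 (right)
def tow(P): # world->px
    q=(P-t.o)@t.A; return q[:,:2]/q[:,2:]*t.f+t.c
W,H=450,300
src=np.array([[0,0],[W,0],[W,H],[0,H]],np.float32); wp=np.array([[.50+v*.0004,.18+u*.0004,.126] for u,v in src])
M=cv2.getPerspectiveTransform(tow(wp).astype(np.float32),src)
o=cv2.warpPerspective(im,M,(W,H))
cv2.imwrite('pics/w3r.png',cv2.resize(o[:,:,::-1],None,fx=1.6,fy=1.6))
```

```text
now [0.603 0.258 0.376] -180.0 op 0.602 [ 0.4 -0.  -0.7]
cut1_mid 0.69 3330 px [335, 129] [549. 318.] [51. 37.] ang 73.7
cut2_mid 0.88 2409 px [244, 166] [577. 250.] [51. 30.] ang 58.3
wrist cut1_mid 0.75 [0.553 0.32  0.127]
wrist cut2_mid 0.72 [0.572 0.249 0.124]
```

View pics/w3r.png

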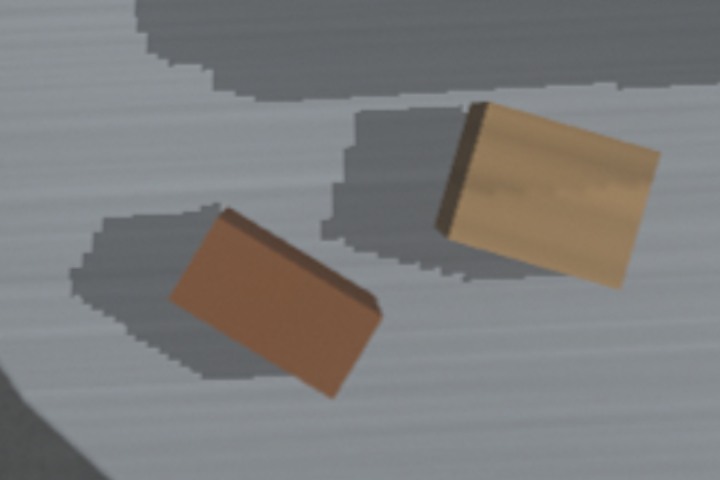

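Rectified view (0.25 mm/px): cut1's top is centred at (554,196), which is (0.549, 0.3185) at 73°. Cut2's is at (278,306), which is (0.5765, 0.2495) at 58°. The measured sides match the sizes given.

Run:
```python
from h import *
plan([(.549,.3185,.35,163,3),(.549,.3185,.270,163,2),(.549,.3185,.36,163,3),(.465,.006,.36,180,6),(.465,.006,.23,180,3),(.465,.006,.36,180,3),(.5765,.2495,.35,148,6),(.5765,.2495,.27,148,2),(.5765,.2495,.36,148,3),(.465,.006,.36,180,6)])
```

```text
now [0.603 0.258 0.377] -180.0 op 0.601 [ 1.3 -0.9 -0.1]
(0.549, 0.3185, 0.35, 163) [[0.0181, 0.0203, 0.009, np.float64(5.7)], [0.02, 0.0184, 0.009, np.float64(5.7)], [0.0218, 0.0163, 0.009, np.float64(5.7)]]
(0.549, 0.3185, 0.27, 163) (2, 'x', [0.0, 0.0, 0.04, 0.0])
(0.549, 0.3185, 0.36, 163) (3, 'x', [0.0, 0.0, -0.03, 0.0])
(0.465, 0.006, 0.36, 180) [[-0.0018, -0.0539, -0.0, -2.8], [0.0008, -0.0539, -0.0, -2.8], [0.0035, -0.0538, -0.0, -2.8], [0.0061, -0.0536, -0.0, -2.8], [0.0088, -0.0532, -0.0, -2.8], [0.0114, -0.0527, -0.0, -2.8]]
(0.465, 0.006, 0.23, 180) (3, 'x', [0.0, 0.0, 0.0433, 0.0])
(0.465, 0.006, 0.36, 180) (3, 'x', [0.0, 0.0, -0.0433, 0.0])
(0.5765, 0.2495, 0.35, 148) [[-0.0186, 0.0406, 0.0017, 5.3], [-0.0147, 0.0421, 0.0017, 5.3], [-0.0108, 0.0433, 0.0017, 5.3], [-0.0067, 0.0441, 0.0017, 5.3], [-0.0025, 0.0446, 0.0017, 5.3], [0.0016, 0.0446, 0.0017, 5.3]]
(0.5765, 0.2495, 0.27, 148) (2, 'x', [0.0, 0.0, 0.04, 0.0])
(0.5765, 0.2495, 0.36, 148) (3, 'x', [0.0, 0.0, -0.03, 0.0])
(0.465, 0.006, 0.36, 180) [[-0.0057, -0.0443, -0.0, -5.3], [-0.0016, -0.0446, -0.0, -5.3], [0.0025, -0.0446, -0.0, -5.3], [0.0067, -0.0441, -0.0, -5.3], [0.0108, -0.0433, -0.0, -5.3], [0.0147, -0.0421, -0.0, -5.3]]
```

Emit:
{"fn": "play_rows", "kwargs": {
  "rows": [
    [78,0.018,0.02,0.009,0,0,5.7],
    [78,0.02,0.018,0.009,0,0,5.7],
    [78,0.022,0.016,0.009,0,0,5.6],
    [78,0,0,0,0,0,0],
    [78,0,0,0.04,0,0,0],
    [78,0,0,0.04,0,0,0],
    [78,0,0,0,0,0,0]
  ]
}}

```text
clock: 15.52
tool_pos: [0.551, 0.3158, 0.2689]
eef_rot: [0.148, 0.989, -0.001, 0.0]
contact_force: [-1.0, 0.2, 0.2]
opening: 0.779
finger_force: 0.0
```

Emit:
{"fn": "play_rows", "kwargs": {
  "rows": [
    [0,0,0,0,0,0,0],
    [0,0,0,0,0,0,0],
    [0,0,0,0,0,0,0],
    [0,0,0,0,0,0,0],
    [0,0,0,-0.03,0,0,0],
    [0,0,0,-0.03,0,0,0],
    [0,0,0,-0.03,0,0,0]
  ]
}}

```text
clock: 16.4
tool_pos: [0.5494, 0.3173, 0.3605]
eef_rot: [0.148, 0.989, -0.0, -0.0]
contact_force: [-0.3, -0.1, -0.5]
opening: 0.509
finger_force: 20.0
```

Held (45 mm). Into the bin.

Emit:
{"fn": "play_rows", "kwargs": {
  "rows": [
    [0,-0.002,-0.054,0,0,0,-2.8],
    [0,0.001,-0.054,0,0,0,-2.8],
    [0,0.004,-0.054,0,0,0,-2.8],
    [0,0.006,-0.054,0,0,0,-2.8],
    [0,0.009,-0.053,0,0,0,-2.8],
    [0,0.011,-0.053,0,0,0,-2.8],
    [0,0,0,0.04,0,0,0],
    [0,0,0,0.04,0,0,0]
  ]
}}

```text
clock: 17.4
tool_pos: [0.4649, 0.0028, 0.2794]
eef_rot: [0.004, 1.0, 0.0, 0.001]
contact_force: [-0.2, -0.7, -0.7]
opening: 0.508
finger_force: 20.0
```

Emit:
{"fn": "play_rows", "kwargs": {
  "rows": [
    [0,0,0,0.04,0,0,0],
    [0,0,0,0,0,0,0],
    [75,0,0,0,0,0,0],
    [75,0,0,0,0,0,0],
    [75,0,0,0,0,0,0],
    [80,0,0,-0.04,0,0,0],
    [80,0,0,-0.04,0,0,0],
    [80,0,0,-0.04,0,0,0]
  ]
}}

```text
clock: 18.4
tool_pos: [0.4644, 0.004, 0.3616]
eef_rot: [0.002, 1.0, 0.0, 0.0]
contact_force: [1.1, -0.5, 0.0]
opening: 0.801
finger_force: 0.0
```

Run:
```python
from h import *
plan([(.5765,.2495,.35,148,6)])
t=Cam('top'); t.snap(); t.rects(['cut1_mid','cut2_mid','cut3_mid','cut0_mid'],.115,1)
```

```text
now [0.464 0.004 0.362] 179.7 op 0.801 [ 1.1 -0.5  0. ]
(0.5765, 0.2495, 0.35, 148) [[-0.0185, 0.041, 0.0019, np.float64(5.3)], [-0.0146, 0.0425, 0.0019, np.float64(5.3)], [-0.0107, 0.0437, 0.0019, np.float64(5.3)], [-0.0066, 0.0445, 0.0019, np.float64(5.3)], [-0.0025, 0.0449, 0.0019, np.float64(5.3)], [0.0017, 0.045, 0.0019, np.float64(5.3)]]
cut2_mid 0.64 160 px [148, 206] [575. 252.] [58. 29.] ang 59.5
```

Emit:
{"fn": "play_rows", "kwargs": {
  "rows": [
    [80,-0.0185,0.041,0.002,0,0,5.3],
    [80,-0.0145,0.0425,0.002,0,0,5.3],
    [80,-0.0105,0.0435,0.002,0,0,5.3],
    [80,-0.0065,0.0445,0.002,0,0,5.3],
    [80,-0.0025,0.045,0.002,0,0,5.3],
    [80,0.0015,0.045,0.002,0,0,5.2],
    [80,0,0,0.04,0,0,0],
    [80,0,0,0.04,0,0,0]
  ]
}}

```text
clock: 19.65
tool_pos: [0.5761, 0.2503, 0.2656]
eef_rot: [0.274, 0.962, -0.001, -0.0]
contact_force: [-25.5, -18.1, 468.4]
opening: 0.8
finger_force: 282.2
```

Emit:
{"fn": "play_rows", "kwargs": {
  "rows": [
    [80,0,0,0,0,0,0],
    [0,0,0,0,0,0,0],
    [0,0,0,0,0,0,0],
    [0,0,0,0,0,0,0],
    [0,0,0,0,0,0,0],
    [0,0,0,-0.03,0,0,0],
    [0,0,0,-0.03,0,0,0],
    [0,0,0,-0.03,0,0,0]
  ]
}}

```text
clock: 20.65
tool_pos: [0.5765, 0.2493, 0.3584]
eef_rot: [0.275, 0.961, -0.0, -0.0]
contact_force: [-0.1, -0.0, -0.1]
opening: 0.54
finger_force: 20.0
```

That descent ended with a 468 N spike: I took it too fast, it overshot, and the tips touched the table. This is past the 120 N wrist limit, so it may count against the run. From here on I'll end every descent slowly. The block is held, so on to the bin.

Emit:
{"fn": "play_rows", "kwargs": {
  "rows": [
    [0,-0.006,-0.044,0,0,0,-5.3],
    [0,-0.002,-0.045,0,0,0,-5.3],
    [0,0.002,-0.045,0,0,0,-5.3],
    [0,0.007,-0.044,0,0,0,-5.3],
    [0,0.011,-0.043,0,0,0,-5.3],
    [0,0.015,-0.042,0,0,0,-5.3],
    [0,0,0,0.04,0,0,0],
    [0,0,0,0.04,0,0,0]
  ]
}}

```text
clock: 21.65
tool_pos: [0.4653, 0.0044, 0.2773]
eef_rot: [0.003, 1.0, 0.0, 0.001]
contact_force: [0.5, 0.2, -0.4]
opening: 0.54
finger_force: 20.0
```

Emit:
{"fn": "play_rows", "kwargs": {
  "rows": [
    [0,0,0,0.02,0,0,0],
    [0,0,0,0,0,0,0],
    [75,0,0,0,0,0,0],
    [75,0,0,0,0,0,0],
    [75,0,0,0,0,0,0],
    [80,0,0,-0.04,0,0,0],
    [80,0,0,-0.04,0,0,0],
    [80,0,0,-0.04,0,0,0]
  ]
}}

```text
clock: 22.65
tool_pos: [0.4649, 0.0056, 0.3793]
eef_rot: [0.001, 1.0, 0.0, 0.0]
contact_force: [1.0, -0.8, 0.4]
opening: 0.796
finger_force: 0.0
```

Emit:
{"fn": "play_rows", "kwargs": {
  "rows": [
    [80,0,-0.05,0,0,0,0],
    [80,0,-0.05,0,0,0,0],
    [80,0,-0.05,0,0,0,0],
    [80,0,-0.05,0,0,0,0],
    [80,0,-0.05,0,0,0,0],
    [80,0,0,0,0,0,0],
    [80,0,0,0,0,0,0]
  ]
}}

```text
clock: 23.52
tool_pos: [0.4644, -0.2437, 0.3779]
eef_rot: [0.001, 1.0, 0.0, 0.0]
contact_force: [0.2, 1.1, -0.0]
opening: 0.801
finger_force: 0.0
```

Run:
```python
from h import *
plan([]); print(np.round(status.get_state()['q'],2))
t=Cam('wrist'); im=t.snap('w4.png')
t.spots(['filter_mid','filter_pip','dustbox','lid_pad']); t.rects(['filter_mid'],.05)
cv2.imwrite('pics/w4b.png',cv2.resize(im[:,:,::-1],(800,600),interpolation=cv2.INTER_CUBIC))
s=Cam('top'); s.snap('t4.png'); s.rects(['cut0_mid','cut1_mid','cut2_mid','cut3_mid','cut4_mid'],.1,1)
```

```text
now [ 0.464 -0.244  0.378] 179.9 op 0.801 [ 0.2  1.1 -0. ]
[ 0.75  0.64 -0.58  1.89  0.5   0.76  1.46]
wrist filter_mid 0.96 [ 0.454 -0.257  0.046]
wrist filter_pip 0.8 [ 0.456 -0.257  0.05 ]
wrist dustbox 0.79 [ 0.531 -0.265  0.049]
wrist lid_pad 0.86 [ 0.606 -0.286  0.112]
filter_mid 0.71 5524 px [242, 172] [ 459. -256.] [99. 61.] ang 77.8
cut3_mid 0.59 76 px [231, 222] [490.   2.] [31. 25.] ang -8.0
```

View pics/w4b.png

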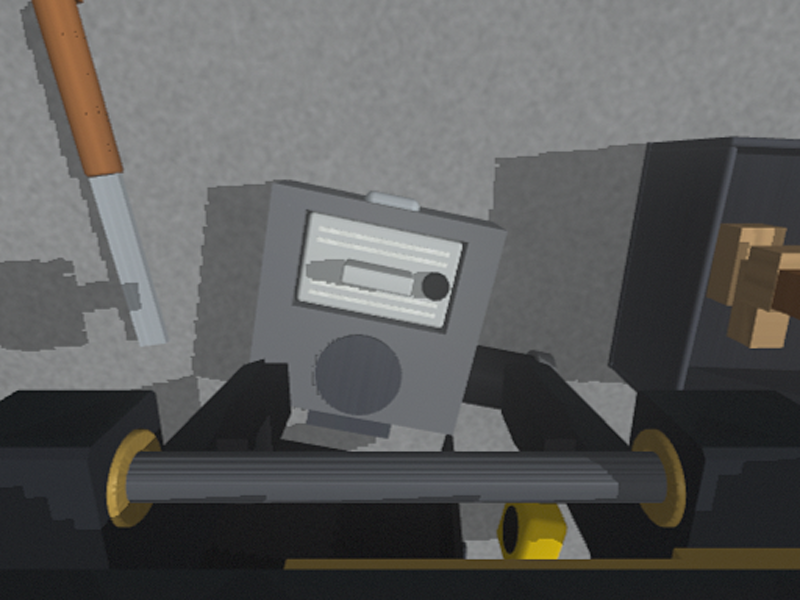

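View pics/t4.png

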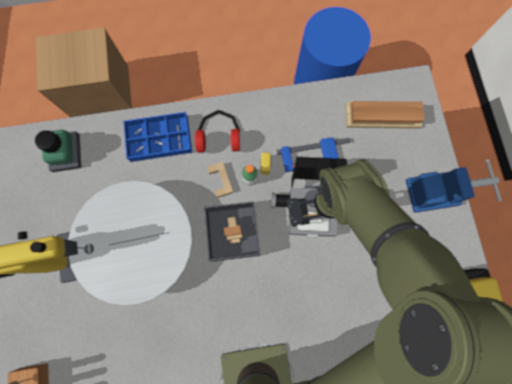

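All four offcuts are in the bin and the table is clear. The cartridge is seen with its rib at (378,277) and its pip at (435,287), in a well with corners (311,211), (467,242), (445,328) and (297,302). I'll test the wrist turn with an empty hand and measure the rib.

Run:
```python
from h import *
t=Cam('wrist')
w=t.ray(np.array([(311,211),(467,242),(445,328),(297,302)])*.64,.05); print('well',np.round(w,4),np.round(w.mean(0),4))
for a,b in [(0,1),(3,2),(0,3),(1,2)]: d=w[b]-w[a]; print(np.hypot(*d[:2]),np.degrees(np.arctan2(d[1],d[0])))
print('rib',t.ray(np.array([(378,277)])*.64,.072),'pip',t.ray(np.array([(435,287)])*.64,.06))
for d in finder.regions_of('wrist','filter_mid')[:1]+finder.regions_of('wrist','filter_pip')[:1]+finder.regions_of('wrist','dustbox')[:1]: print(d['score'],d['mask'].sum())
```

```text
well [[ 0.4212 -0.2983  0.05  ]
 [ 0.4409 -0.1998  0.05  ]
 [ 0.499  -0.2122  0.05  ]
 [ 0.4806 -0.3106  0.05  ]] [ 0.4604 -0.2552  0.05  ]
0.10053648398665681 78.70410818628616
0.10006947513875425 79.43237490976276
0.060661627197518345 -11.651192380148226
0.059394647401260096 -12.117101013881202
rib [[ 0.4585269 -0.2560114  0.072    ]] pip [[ 0.46792766 -0.22038757  0.06      ]]
0.71 5524
0.75 5599
0.7 21791
```

Emit:
{"fn": "play_rows", "kwargs": {
  "rows": [
    [40,0,0,-0.02,0,0,0],
    [40,0,0,-0.02,0,0,10],
    [40,0,0,0,0,0,10],
    [40,0,0,0,0,0,10],
    [40,0,0,0,0,0,10],
    [40,0,0,0,0,0,10],
    [40,0,0,0,0,0,10],
    [40,0,0,0,0,0,10]
  ]
}}

```text
clock: 25.28
tool_pos: [0.4645, -0.2442, 0.4177]
eef_rot: [0.577, 0.817, 0.0, -0.0]
contact_force: [0.4, -0.0, 0.8]
opening: 0.399
finger_force: 0.0
```

Emit:
{"fn": "play_rows", "kwargs": {
  "rows": [
    [40,0,0,0,0,0,10],
    [40,0,0,0,0,0,10],
    [40,0,0,0,0,0,10],
    [40,0,0,0,0,0,1.5],
    [40,0,0,0,0,0,0],
    [40,0,0,0,0,0,0]
  ]
}}

```text
clock: 26.02
tool_pos: [0.4645, -0.2442, 0.4176]
eef_rot: [0.775, 0.632, 0.0, -0.0]
contact_force: [-0.0, 0.1, 0.1]
opening: 0.403
finger_force: 0.0
```

Run:
```python
from h import *
plan([]); print(np.round(status.get_state()['q'],2), status.get_state()['eef_rot'])
t=Cam('wrist'); im=t.snap('w5.png')
t.spots(['filter_mid','filter_pip','dustbox','lid_pad'])
cv2.imwrite('pics/w5b.png',cv2.resize(im[:,:,::-1],(800,600),interpolation=cv2.INTER_CUBIC))
```

```text
now [ 0.464 -0.244  0.418] 78.5 op 0.403 [-0.   0.1  0.1]
[ 0.46  0.54 -0.09  1.85  0.07  0.75  0.12] [ 7.74664190e-01  6.32372810e-01  5.69685060e-05 -1.36580385e-04]
wrist filter_mid 0.98 [ 0.46  -0.252  0.052]
wrist filter_pip 0.82 [ 0.459 -0.251  0.051]
wrist dustbox 0.65 [ 0.587 -0.26   0.076]
wrist lid_pad 0.79 [ 0.61  -0.267  0.143]
```

View pics/w5b.png

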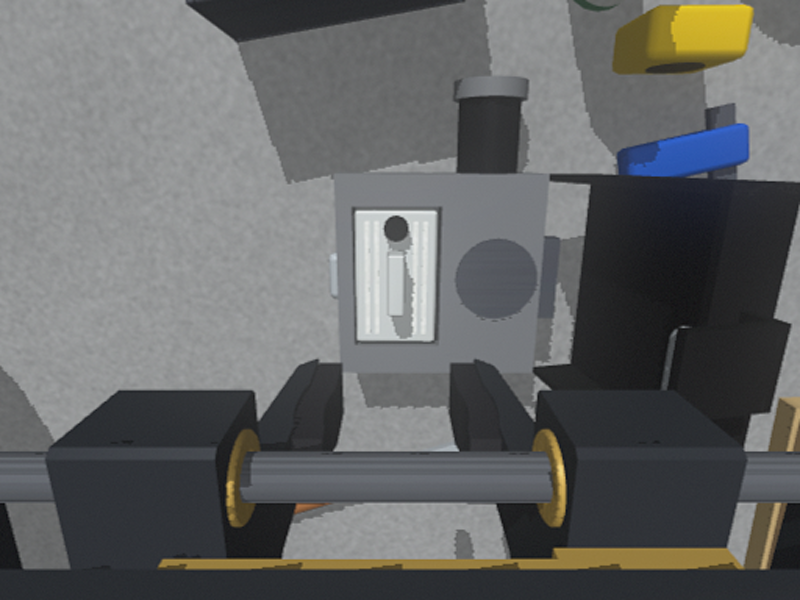

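Emit:
{"fn": "play_rows", "kwargs": {
  "rows": [
    [40,0,0,-0.02,0,0,-10],
    [40,0,0,-0.02,0,0,-10],
    [40,0,0,0,0,0,-10],
    [40,0,0,0,0,0,-10],
    [40,0,0,0,0,0,-10],
    [40,0,0,0,0,0,-10],
    [40,0,0,0,0,0,-10],
    [40,0,0,0,0,0,-10]
  ]
}}

```text
clock: 27.28
tool_pos: [0.4645, -0.2443, 0.4577]
eef_rot: [0.185, 0.983, -0.0, -0.0]
contact_force: [0.7, 0.0, 0.0]
opening: 0.402
finger_force: 0.0
```

Emit:
{"fn": "play_rows", "kwargs": {
  "rows": [
    [40,0,0,0,0,0,-10],
    [40,0,0,0,0,0,-10],
    [40,0,0,0,0,0,-10],
    [40,0,0,0,0,0,-10],
    [40,0,0,0,0,0,-10],
    [40,0,0,0,0,0,-10],
    [40,0,0,0,0,0,-10],
    [40,0,0,0,0,0,-10]
  ]
}}

```text
clock: 28.28
tool_pos: [0.4644, -0.2445, 0.4577]
eef_rot: [-0.49, 0.872, -0.0, -0.0]
contact_force: [0.3, -0.2, 0.7]
opening: 0.398
finger_force: 0.0
```

Emit:
{"fn": "play_rows", "kwargs": {
  "rows": [
    [40,0,0,0,0,0,-10],
    [40,0,0,0,0,0,-10],
    [40,0,0,0,0,0,0],
    [40,0,0,0,0,0,0],
    [40,0,0,0,0,0,0]
  ]
}}

```text
clock: 28.9
tool_pos: [0.4646, -0.2441, 0.4578]
eef_rot: [-0.632, 0.775, -0.0, -0.0]
contact_force: [-0.3, 0.2, 0.2]
opening: 0.397
finger_force: 0.0
```

Run:
```python
from h import *
plan([(.4597,-.2555,.3,258.3,3)]); print(np.round(status.get_state()['q'],2), status.get_state()['eef_rot'])
t=Cam('wrist'); im=t.snap('w6.png')
t.spots(['filter_mid','filter_pip','dustbox','lid_pad'])
```

```text
now [ 0.465 -0.244  0.458] -101.7 op 0.397 [-0.3  0.2  0.2]
(0.4597, -0.2555, 0.3, 258.3) (3, 'x', [0.004, 0.0008, 0.0526, np.float64(0.0)])
[ 1.01  0.67 -1.07  1.77  0.66  1.1   2.65] [-6.31572671e-01  7.75316622e-01 -2.08968024e-04 -2.30603161e-04]
wrist filter_mid 0.95 [ 0.459 -0.26   0.051]
wrist filter_pip 0.62 [ 0.456 -0.258  0.048]
wrist dustbox 0.85 [ 0.584 -0.285  0.088]
wrist lid_pad 0.7 [ 0.603 -0.296  0.154]
```

Run:
```python
from h import *
t=Cam('wrist'); Tc=np.array(cams.camera_params('wrist')['tool_from_camera'])
for fn,pos,q in [('w4',(.4644,-.2437,.3779),(.001,1,0,0)),('w5',(.4645,-.2442,.4176),(.774664,.632372,0,0)),('w6',(.4646,-.2441,.4578),(-.63157,.775317,0,0))]:
    Q=R.from_quat(q).as_matrix(); t.A=Q@Tc[:3,:3]; t.o=Q@Tc[:3,3]+pos
    im=cv2.imread(f'pics/{fn}.png').astype(int); m=((im.min(2)>165)).astype(np.uint8)
    n,l,s,c=cv2.connectedComponentsWithStats(cv2.morphologyEx(m,cv2.MORPH_CLOSE,np.ones((5,5))))
    g=(.4604,-.2552,.05); px=((np.array(g)-t.o)@t.A); px=px[:2]/px[2]*t.f+t.c
    best=max((k for k in range(1,n) if np.hypot(*(c[k]-px))<30),key=lambda k:s[k,4])
    v,u=np.nonzero(l==best); P=t.ray(np.c_[u,v],.05)[:,:2]*1000
    print(fn,px,s[best],cv2.minAreaRect(P.astype(np.float32)))
```

```text
w4 [240.67197599 174.43961223] [ 192  137  104   72 4311] ((459.5810852050781, -253.34356689453125), (96.5967025756836, 56.97772216796875), 78.12760162353516)
w5 [250.54138076 180.00269464] [ 228  135   52   83 3529] ((463.4828796386719, -252.8707275390625), (97.18502044677734, 57.349945068359375), 77.99783325195312)
w6 [253.69541539 154.31953951] [ 230  114   48   78 3138] ((460.3357238769531, -255.79904174804688), (97.07808685302734, 58.383262634277344), 78.32054901123047)
```

```bash
python3 -c "
import cv2
im=cv2.imread('pics/w6.png'); cv2.imwrite('pics/w6b.png',cv2.resize(im,(800,600),interpolation=cv2.INTER_CUBIC))"
```

```text
(no output)
```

View pics/w6b.png

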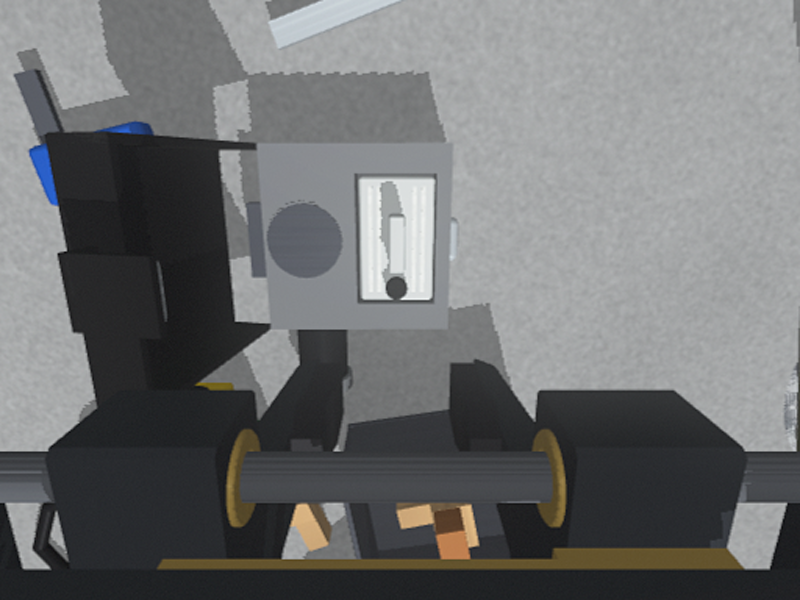

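Here the cartridge lies at (396,238), pip towards the bin, and the lid leans back clear of the gripper. The mean over the views is (0.4615, -0.254), with the box yawed -11.8°. I'll descend slowly.

Emit:
{"fn": "play_rows", "kwargs": {
  "rows": [
    [45,0.01,0.001,0.03,0,0,0],
    [45,0,0,0.04,0,0,0],
    [45,0,0,0.04,0,0,0],
    [45,0,0,0.04,0,0,0],
    [45,0,0,0.04,0,0,0],
    [45,0,0,0.02,0,0,0],
    [45,0,0,0.01,0,0,0],
    [45,0,0,0,0,0,0]
  ]
}}

```text
clock: 30.15
tool_pos: [0.4617, -0.2538, 0.2376]
eef_rot: [-0.632, 0.775, 0.0, -0.0]
contact_force: [0.1, -0.1, 0.0]
opening: 0.453
finger_force: 0.0
```

Run:
```python
from h import *
plan([(.4615,-.254,.221,258.2,4)]); print(np.round(status.get_state()['q'],2), status.get_state()['eef_rot'])
```

```text
now [ 0.462 -0.254  0.238] -101.6 op 0.453 [ 0.1 -0.1  0. ]
(0.4615, -0.254, 0.221, 258.2) (4, 'x', [0.0001, 0.0, 0.0041, np.float64(0.0)])
[ 0.87  0.96 -0.8   1.97  1.08  0.72  2.33] [-6.31736593e-01  7.75183108e-01  1.61459085e-04 -8.35669361e-06]
```

Emit:
{"fn": "play_rows", "kwargs": {
  "rows": [
    [45,0,0,0.005,0,0,0],
    [45,0,0,0.005,0,0,0],
    [45,0,0,0.004,0,0,0],
    [45,0,0,0.002,0,0,0],
    [0,0,0,0,0,0,0],
    [0,0,0,0,0,0,0],
    [0,0,0,0,0,0,0],
    [0,0,0,0,0,0,0]
  ],
  "grip_force": 40
}}

```text
clock: 31.15
tool_pos: [0.4617, -0.2538, 0.2218]
eef_rot: [-0.632, 0.775, -0.0, 0.0]
contact_force: [-0.4, -0.1, 0.7]
opening: 0.134
finger_force: 40.0
```

Emit:
{"fn": "play_rows", "kwargs": {
  "rows": [
    [0,0,0,-0.005,0,0,0],
    [0,0,0,-0.01,0,0,0],
    [0,0,0,-0.01,0,0,0],
    [0,0,0,-0.01,0,0,0],
    [0,0,0,-0.03,0,0,0],
    [0,0,0,-0.03,0,0,0],
    [0,0,0,-0.03,0,0,0],
    [0,0,0,-0.03,0,0,0]
  ]
}}

```text
clock: 32.15
tool_pos: [0.4613, -0.2536, 0.3782]
eef_rot: [-0.632, 0.775, 0.0, -0.0]
contact_force: [0.3, -0.3, -0.7]
opening: 0.13
finger_force: 40.0
```

Emit:
{"fn": "play_rows", "kwargs": {
  "rows": [
    [0,0,0,-0.03,0,0,0],
    [0,0,0,-0.03,0,0,0],
    [0,0,0,-0.02,0,0,5],
    [0,0,0,0,0,0,10],
    [0,0,0,0,0,0,10],
    [0,0,0,0,0,0,10],
    [0,0,0,0,0,0,10],
    [0,0,0,0,0,0,10]
  ]
}}

```text
clock: 33.15
tool_pos: [0.4612, -0.2534, 0.4572]
eef_rot: [-0.2, 0.98, 0.0, -0.0]
contact_force: [-0.3, -0.0, -1.5]
opening: 0.134
finger_force: 40.0
```

Emit:
{"fn": "play_rows", "kwargs": {
  "rows": [
    [0,0,0,0,0,0,10],
    [0,0,0,0,0,0,10],
    [0,0,0,0,0,0,10],
    [0,0,0,0,0,0,10],
    [0,0,0,0,0,0,10],
    [0,0,0,0,0,0,10],
    [0,0,0,0,0,0,10],
    [0,0,0,0,0,0,10]
  ]
}}

```text
clock: 34.15
tool_pos: [0.4613, -0.2532, 0.4571]
eef_rot: [0.477, 0.879, 0.0, -0.0]
contact_force: [0.4, 0.0, -1.0]
opening: 0.132
finger_force: 40.0
```

Emit:
{"fn": "play_rows", "kwargs": {
  "rows": [
    [0,0,0,0,0,0,10],
    [0,0,0,0,0,0,10],
    [0,0,0,0,0,0,10],
    [0,0,0,0,0,0,10],
    [0,0,0,0,0,0,5],
    [0,0,0,0,0,0,0],
    [0,0,0,0,0,0,0],
    [0,0,0,0,0,0,0]
  ]
}}

```text
clock: 35.15
tool_pos: [0.4615, -0.2538, 0.4567]
eef_rot: [0.775, 0.632, 0.0, -0.0]
contact_force: [0.2, -0.6, -1.8]
opening: 0.135
finger_force: 40.0
```

Run:
```python
from h import *
plan([]); st=status.get_state(); print(st['eef_rot'],np.round(st['q'],2))
t=Cam('wrist'); im=t.snap('w7.png')
t.spots(['filter_mid','filter_pip'])
# rectify at block-top plane in tool coords, box-top z = tool .166+.0018
c=cams.camera_params('wrist'); T=np.array(c['tool_from_camera'])
def px(P): q=(P-T[:3,3])@T[:3,:3]; return q[:,:2]/q[:,2:]*t.f+t.c
zt=.2218-.050
W,H=400,700 # 0.2 mm/px; right=+tool y (-40..40mm), down = -tool x (70..-70)
src=np.array([[0,0],[W,0],[W,H],[0,H]],np.float32); wp=np.array([[.07-v*.0002,-.04+u*.0002,zt] for u,v in src])
M=cv2.getPerspectiveTransform(px(wp).astype(np.float32),src)
o=cv2.warpPerspective(im,M,(W,H)); cv2.imwrite('pics/w7r.png',cv2.copyMakeBorder(cv2.resize(o[:,:,::-1],(342,600)),0,0,0,0,0))
w=cv2.resize(im[:,:,::-1],(450,338)); a=np.zeros((600,800,3),np.uint8); a[:,:342]=cv2.resize(o[:,:,::-1],(342,600)); a[:338,350:]=w; cv2.imwrite('pics/w7c.png',a)
```

```text
now [ 0.461 -0.254  0.457] 78.4 op 0.135 [ 0.2 -0.6 -1.8]
[ 7.74895029e-01  6.32089912e-01  1.50614668e-04 -1.20532846e-04] [ 0.56  0.5  -0.23  1.79  0.14  0.87  0.06]
wrist filter_mid 0.79 [ 0.464 -0.232  0.284]
wrist filter_pip 0.74 [ 0.463 -0.229  0.286]
```

View pics/w7c.png

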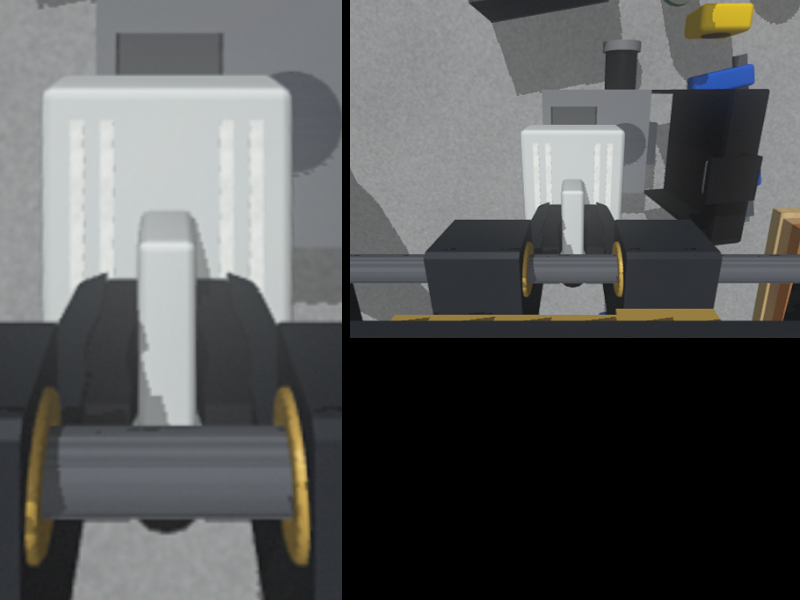

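The turned cartridge is held squarely: the rib is between the pads at (167,320) and the near end is about 50 mm from the grip, so it's centred. I'll step back to see the empty well.

Emit:
{"fn": "play_rows", "kwargs": {
  "rows": [
    [0,-0.04,0,0,0,0,0],
    [0,-0.04,0,0,0,0,0],
    [0,-0.02,0,0,0,0,0],
    [0,0,0,0,0,0,0],
    [0,0,0,0,0,0,0]
  ]
}}

```text
clock: 35.92
tool_pos: [0.4421, -0.35, 0.4566]
eef_rot: [0.774, 0.633, 0.001, -0.001]
contact_force: [0.1, 0.3, -0.8]
opening: 0.134
finger_force: 40.0
```

Run:
```python
from h import *
plan([]); t=Cam('wrist'); im=t.snap('w8.png'); np.savez('w8.npz',A=t.A,o=t.o)
def px(P): q=(P-t.o)@t.A; return q[:,:2]/q[:,2:]*t.f+t.c
X=np.array([.980,-.199,0]);Y=np.array([.199,.980,0]); X/=np.linalg.norm(X);Y/=np.linalg.norm(Y)
X=np.array([np.cos(np.radians(-11.8)),np.sin(np.radians(-11.8)),0]); Y=np.array([-X[1],X[0],0])
C=np.array([.4615,-.254,.05])
W,H=800,600 # .2mm/px; right=X, down=-Y
src=np.array([[0,0],[W,0],[W,H],[0,H]],np.float32); wp=np.array([C+X*(u-400)*.0002-Y*(v-300)*.0002 for u,v in src])
o=cv2.warpPerspective(im,cv2.getPerspectiveTransform(px(wp).astype(np.float32),src),(W,H),flags=cv2.INTER_CUBIC)
cv2.imwrite('pics/w8r.png',o[:,:,::-1])
```

```text
now [ 0.442 -0.35   0.457] 78.5 op 0.134 [ 0.1  0.3 -0.8]
```

View pics/w8r.png

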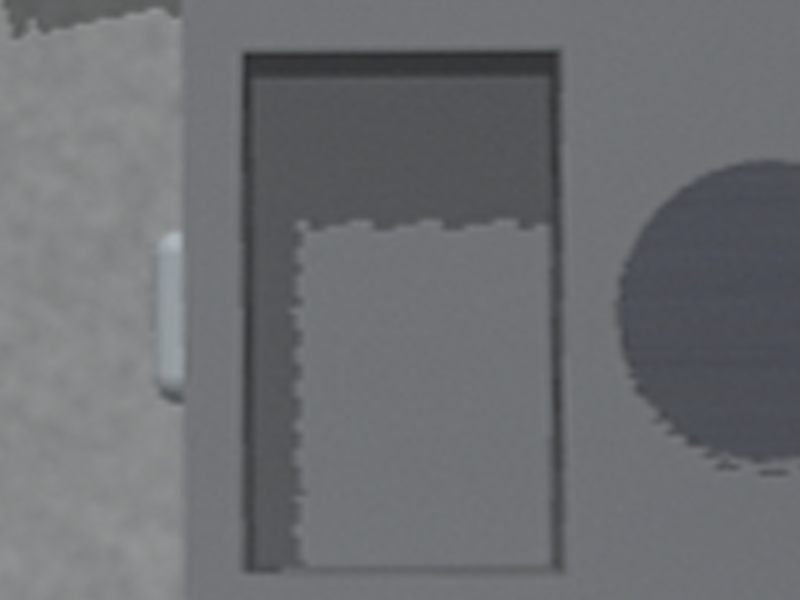

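The rectified empty well spans columns 243–563 and rows 51–572, which is 64 x 104 mm as it should be. To pin its centre relative to the first grip, I'll read the gaps around the seated block from the earlier views numerically.

Run:
```python
from h import *
t=Cam('wrist'); Tc=np.array(cams.camera_params('wrist')['tool_from_camera'])
a=np.radians(-11.7); X=np.array([np.cos(a),np.sin(a),0]); Y=np.array([-X[1],X[0],0]); C=np.array([.4615,-.254,.05])
def px(P): q=(P-t.o)@t.A; return q[:,:2]/q[:,2:]*t.f+t.c
S=.0005
def prof(im,ax,r,off):
    g=np.arange(r[0],r[1],S); acc=0
    for o in off:
        P=np.array([C+(Y*s+X*o if ax=='y' else X*s+Y*o) for s in g]); q=px(P).astype(np.float32)
        acc=acc+cv2.remap(im,q[:,0].reshape(1,-1),q[:,1].reshape(1,-1),cv2.INTER_LINEAR)[0]
    return g*1000,acc/len(off)
for fn,pos,q in [('w4',(.4644,-.2437,.3779),(.001,1,0,0)),('w5',(.4645,-.2442,.4176),(.774664,.632372,0,0)),('w6',(.4646,-.2441,.4578),(-.63157,.775317,0,0))]:
    Q=R.from_quat(q).as_matrix(); t.A=Q@Tc[:3,:3]; t.o=Q@Tc[:3,3]+pos
    im=cv2.cvtColor(cv2.imread(f'pics/{fn}.png'),cv2.COLOR_BGR2GRAY).astype(np.float32)
    for ax,r,off in [('y',(-.062,-.044),(-.024,-.02,.02,.024)),('y',(.044,.062),(-.024,-.02,.02,.024)),('x',(-.04,-.025),(-.03,-.02,.02)),('x',(.025,.04),(-.03,-.02,.02))]:
        g,v=prof(im,ax,r,off); print(fn,ax,r[0],v.astype(int).tolist())
```

```text
w4 y -0.062 [113, 113, 113, 113, 113, 113, 113, 113, 113, 113, 113, 113, 113, 113, 112, 107, 98, 85, 71, 65, 71, 88, 108, 130, 149, 164, 175, 181, 183, 182, 182, 181, 182, 182, 184, 186]
w4 y 0.044 [182, 183, 184, 187, 189, 185, 166, 140, 96, 62, 62, 64, 74, 85, 97, 110, 114, 115, 115, 114, 114, 114, 114, 114, 114, 114, 114, 114, 113, 113, 113, 113, 113, 113, 113, 113]
w4 x -0.04 [115, 118, 118, 117, 117, 117, 117, 117, 117, 117, 117, 117, 117, 117, 117, 117, 117, 117, 117, 117, 117, 115, 114, 112, 116, 138, 160, 172, 181, 182]
w4 x 0.025 [198, 190, 183, 180, 181, 181, 182, 182, 181, 179, 169, 156, 132, 101, 81, 78, 79, 80, 81, 85, 90, 100, 111, 115, 115, 114, 114, 113, 113, 113]
w5 y -0.062 [125, 125, 125, 125, 125, 125, 126, 126, 126, 126, 126, 126, 124, 121, 119, 116, 113, 101, 88, 85, 101, 115, 141, 168, 188, 193, 199, 200, 199, 199, 199, 199, 201, 204, 207, 207]
w5 y 0.044 [204, 206, 211, 217, 219, 219, 185, 145, 124, 109, 104, 108, 113, 120, 126, 127, 128, 128, 127, 127, 126, 126, 127, 127, 127, 127, 127, 127, 127, 127, 127, 127, 127, 127, 127, 127]
w5 x -0.04 [128, 127, 127, 1
[... 290 characters left out ...]
6 y -0.062 [143, 143, 143, 143, 143, 143, 143, 143, 143, 143, 143, 143, 143, 143, 143, 144, 144, 144, 144, 142, 141, 131, 120, 114, 114, 116, 129, 143, 160, 179, 195, 209, 223, 222, 222, 222]
w6 y 0.044 [222, 220, 220, 220, 221, 221, 221, 222, 223, 224, 217, 211, 188, 139, 92, 80, 85, 89, 100, 111, 121, 130, 139, 143, 142, 141, 141, 140, 140, 140, 140, 140, 140, 140, 140, 140]
w6 x -0.04 [145, 144, 144, 145, 145, 145, 145, 145, 145, 145, 145, 145, 145, 145, 145, 145, 146, 146, 146, 137, 126, 115, 105, 101, 132, 167, 191, 207, 220, 222]
w6 x 0.025 [224, 221, 220, 220, 221, 222, 222, 220, 217, 209, 193, 174, 152, 129, 110, 94, 85, 92, 101, 113, 126, 136, 139, 142, 143, 142, 142, 142, 142, 142]
```

Block and well agree: it sat centred, so the turned block should be set with the TCP at about (0.462, -0.255).

Run:
```python
from h import *
plan([(.4621,-.2549,.457,78.3,4)])
```

```text
now [ 0.442 -0.35   0.457] 78.5 op 0.137 [-0.1 -0.4 -1.5]
(0.4621, -0.2549, 0.457, 78.3) (4, 'x', [0.0243, 0.0002, -0.0001, np.float64(0.1)])
```

Emit:
{"fn": "play_rows", "kwargs": {
  "rows": [
    [0,0.0245,0,0,0,0,0],
    [0,0.0245,0,0,0,0,0],
    [0,0.0245,0.0005,0,0,0,0.2],
    [0,0.0245,0,0.03,0,0,0],
    [0,0,0,0.04,0,0,0],
    [0,0,0,0.04,0,0,0],
    [0,0,0,0.04,0,0,0],
    [0,0,0,0.03,0,0,0]
  ]
}}

```text
clock: 36.98
tool_pos: [0.4621, -0.2541, 0.2755]
eef_rot: [0.775, 0.631, 0.0, -0.001]
contact_force: [-0.0, 0.4, -1.0]
opening: 0.13
finger_force: 40.0
```

Emit:
{"fn": "play_rows", "kwargs": {
  "rows": [
    [0,0,0,0.012,0,0,0],
    [0,0,0,0.006,0,0,0],
    [0,0,0,0,0,0,0],
    [0,0,0,0,0,0,0]
  ]
}}

```text
clock: 37.48
tool_pos: [0.4621, -0.256, 0.2596]
eef_rot: [0.776, 0.63, 0.0, 0.001]
contact_force: [0.3, -0.1, 0.1]
opening: 0.134
finger_force: 40.0
```

Run:
```python
from h import *
plan([(.4621,-.2549,.24,78.3,4)])
```

```text
now [ 0.462 -0.256  0.26 ] 78.2 op 0.134 [ 0.3 -0.1  0.1]
(0.4621, -0.2549, 0.24, 78.3) (4, 'x', [0.0003, -0.0001, 0.0049, np.float64(-0.0)])
```

Emit:
{"fn": "play_rows", "kwargs": {
  "rows": [
    [0,0.001,0,0.004,0,0,0],
    [0,0,0,0.004,0,0,0],
    [0,0,0,0.002,0,0,0],
    [0,0,0,0.002,0,0,0],
    [0,0,0,0.001,0,0,0],
    [0,0,0,0,0,0,0]
  ]
}}

```text
clock: 38.22
tool_pos: [0.4619, -0.2549, 0.2456]
eef_rot: [0.776, 0.63, -0.0, -0.0]
contact_force: [0.2, -0.6, -0.2]
opening: 0.134
finger_force: 40.0
```

It's entered the well with no contact. Continuing down.

Emit:
{"fn": "play_rows", "kwargs": {
  "rows": [
    [0,0,0,0.003,0,0,0],
    [0,0,0,0.003,0,0,0],
    [0,0,0,0.003,0,0,0],
    [0,0,0,0.003,0,0,0],
    [0,0,0,0.003,0,0,0],
    [0,0,0,0.002,0,0,0],
    [0,0,0,0,0,0,0]
  ]
}}

```text
clock: 39.1
tool_pos: [0.4619, -0.2549, 0.2285]
eef_rot: [0.776, 0.63, -0.0, -0.0]
contact_force: [0.1, 0.4, -0.8]
opening: 0.127
finger_force: 40.0
```

Emit:
{"fn": "play_rows", "kwargs": {
  "rows": [
    [0,0,0,0.002,0,0,0],
    [0,0,0,0.001,0,0,0],
    [0,0,0,0.001,0,0,0],
    [0,0,0,0.001,0,0,0],
    [0,0,0,0.001,0,0,0],
    [0,0,0,0,0,0,0]
  ]
}}

```text
clock: 39.85
tool_pos: [0.4619, -0.2549, 0.2226]
eef_rot: [0.776, 0.63, 0.0, -0.0]
contact_force: [-0.3, -0.4, -1.7]
opening: 0.133
finger_force: 40.0
```

Emit:
{"fn": "play_rows", "kwargs": {
  "rows": [
    [0,0,0,0.0005,0,0,0],
    [0,0,0,0,0,0,0],
    [45,0,0,0,0,0,0],
    [45,0,0,0,0,0,0],
    [45,0,0,0,0,0,0],
    [45,0,0,-0.01,0,0,0],
    [45,0,0,-0.02,0,0,0],
    [45,0,0,-0.04,0,0,0]
  ]
}}

```text
clock: 40.85
tool_pos: [0.4615, -0.2546, 0.2925]
eef_rot: [0.776, 0.63, -0.001, -0.001]
contact_force: [0.1, 0.0, 0.1]
opening: 0.45
finger_force: 0.0
```

Emit:
{"fn": "play_rows", "kwargs": {
  "rows": [
    [45,0,0,-0.04,0,0,0],
    [45,0,0,-0.04,0,0,0],
    [45,0,0,-0.04,0,0,0],
    [45,0,0,-0.02,0,0,0],
    [45,0,0,0,0,0,0],
    [45,0,0,0,0,0,0]
  ]
}}

```text
clock: 41.6
tool_pos: [0.4614, -0.2548, 0.4315]
eef_rot: [0.776, 0.63, -0.0, -0.001]
contact_force: [-0.4, 0.2, 0.5]
opening: 0.449
finger_force: 0.0
```

Run:
```python
from h import *
plan([]); t=Cam('wrist'); im=t.snap('w9.png'); t.spots(['filter_mid','filter_pip','lid_pad','lid'])
a=np.zeros((384,800,3),np.uint8); a[:,:512]=im[:,:,::-1]
s=Cam('scene'); b=s.snap('s9.png'); s.spots(['lid_pad','lid_hinge','filter_pip']); a[:288,512:]=b[80:368,150:438,::-1]
cv2.imwrite('pics/w9c.png',a)
```

```text
now [ 0.461 -0.255  0.432] 78.2 op 0.449 [-0.4  0.2  0.5]
wrist filter_mid 0.68 [ 0.462 -0.25   0.05 ]
wrist filter_pip 0.77 [ 0.46  -0.25   0.047]
wrist lid_pad 0.7 [ 0.607 -0.27   0.142]
wrist lid 0.92 [ 0.609 -0.27   0.146]
scene lid_pad 0.73 [ 0.622 -0.263  0.175]
scene lid_hinge 0.76 [ 0.615 -0.267  0.171]
scene filter_pip 0.86 [ 0.469 -0.248  0.047]
```

View pics/w9c.png

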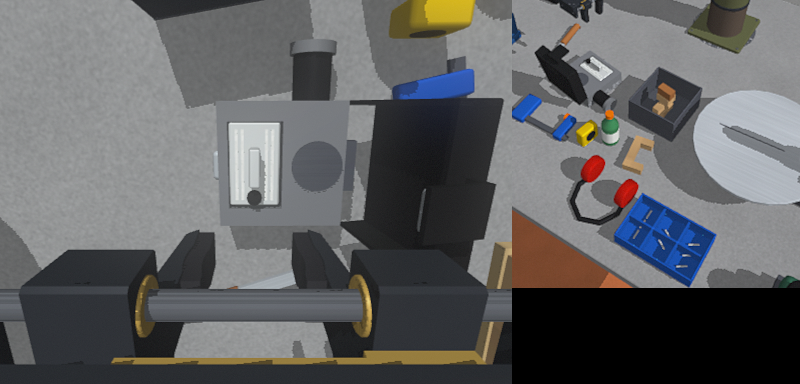

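The turned cartridge is seated, with its pip now at (254,197) on the opposite side, and the scene crop shows the lid upright with the table clear. Next the hand goes behind the lid, fingers shut.

```bash
cat >> h.py <<'E'
a_=np.radians(-11.7); BX=np.array([np.cos(a_),np.sin(a_),0]); HG=np.array([.566,-.276,.05])
def tip(X,Z,phi=168.3): # fingertip centre at box-X offset from hinge, height Z above hinge -> TCP target
    p=HG+BX*X; return (round(p[0],4),round(p[1],4),round(.05+Z+.166,4))
def boxrel(st=None):
    st=st or status.get_state(); d=np.array(st['tool_pos'])-HG; return 'tipX %.1f Z %.1f side %.1f'%(d@BX*1000,(d[2]-.166)*1000,(d@np.array([-BX[1],BX[0],0]))*1000)
E
python3 - <<'E'
from h import *
p=tip(.110,.120)
plan([(.4614,-.2548,.46,168.3,9),(p[0],p[1],.46,168.3,5),(*p,168.3,3)])
E
```

```text
now [ 0.462 -0.255  0.432] 78.2 op 0.453 [0.  0.5 0.1]
(0.4614, -0.2548, 0.46, 168.3) (9, 'x', [-0.0, -0.0001, -0.0031, np.float64(-10.0)])
(np.float64(0.6737), np.float64(-0.2983), 0.46, 168.3) (5, 'x', [-0.0433, 0.0001, -0.0, -0.0])
(np.float64(0.6737), np.float64(-0.2983), 0.336, 168.3) (3, 'x', [0.0, 0.0, 0.0413, -0.0])
```

Emit:
{"fn": "play_rows", "kwargs": {
  "rows": [
    [0,0,0,-0.014,0,0,0],
    [0,0,0,-0.014,0,0,-10],
    [0,0,0,0,0,0,-10],
    [0,0,0,0,0,0,-10],
    [0,0,0,0,0,0,-10],
    [0,0,0,0,0,0,-10],
    [0,0,0,0,0,0,-10],
    [0,0,0,0,0,0,-10]
  ]
}}

```text
clock: 43.05
tool_pos: [0.462, -0.2551, 0.4612]
eef_rot: [0.272, 0.962, -0.0, 0.001]
contact_force: [0.0, 0.2, -0.4]
opening: 0.007
finger_force: 0.0
```

Emit:
{"fn": "play_rows", "kwargs": {
  "rows": [
    [0,0,0,0,0,0,-10],
    [0,0,0,0,0,0,-10],
    [0,-0.043,0,0,0,0,0],
    [0,-0.043,0,0,0,0,0],
    [0,-0.043,0,0,0,0,0],
    [0,-0.043,0,0,0,0,0],
    [0,-0.043,0,0,0,0,0],
    [0,0,0,0,0,0,0]
  ]
}}

```text
clock: 44.05
tool_pos: [0.6742, -0.2987, 0.4597]
eef_rot: [0.103, 0.995, 0.001, 0.001]
contact_force: [-0.3, 0.0, -0.6]
opening: 0.005
finger_force: 0.0
```

Run:
```python
from h import *
plan([(*tip(.110,.120),168.3,4)]); print(boxrel())
t=Cam('top'); im=t.snap('t10.png'); w=Cam('wrist'); b=w.snap('w10.png')
a=np.zeros((384,800,3),np.uint8); a[:,:512]=b[:,:,::-1]; a[:288,512:]=im[60:348,220:508,::-1]; cv2.imwrite('pics/w10c.png',a)
w.spots(['lid_pad','lid'])
```

```text
now [ 0.674 -0.299  0.46 ] 168.2 op 0.005 [-0.3  0.  -0.6]
(np.float64(0.6737), np.float64(-0.2983), 0.336, 168.3) (4, 'x', [0.0001, 0.0001, 0.0309, np.float64(-0.0)])
tipX 110.6 Z 243.7 side -0.3
wrist lid_pad 0.7 [ 0.606 -0.282  0.191]
wrist lid 0.76 [ 0.605 -0.285  0.193]
```

View pics/w10c.png

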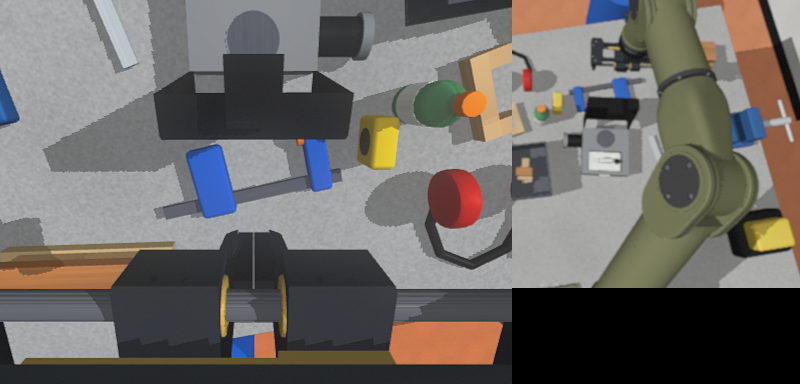

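The lid's back top edge is at (254,139), about 65 mm behind the hinge, so the lid angle is about 1.77 rad. The spot behind it is free. I'll lower and push forward gently.

Emit:
{"fn": "play_rows", "kwargs": {
  "rows": [
    [0,0,0,0.035,0,0,0],
    [0,0,0,0.035,0,0,0],
    [0,0,0,0.03,0,0,0],
    [0,0,0,0.02,0,0,0],
    [0,0,0,0.004,0,0,0],
    [0,0.01,0,0,0,0,0],
    [0,0.01,0,0,0,0,0],
    [0,0.01,0,0,0,0,0]
  ]
}}

```text
clock: 45.25
tool_pos: [0.6429, -0.2929, 0.3377]
eef_rot: [0.103, 0.995, -0.0, 0.001]
contact_force: [0.3, 1.1, 1.1]
opening: 0.007
finger_force: 0.0
```

Emit:
{"fn": "play_rows", "kwargs": {
  "rows": [
    [0,0.008,0,0,0,0,0],
    [0,0.008,0,0,0,0,0],
    [0,0.008,0,0,0,0,0],
    [0,0.008,0,0,0,0,0]
  ]
}}

```text
clock: 45.75
tool_pos: [0.6113, -0.2862, 0.3363]
eef_rot: [0.103, 0.995, 0.0, 0.0]
contact_force: [3.8, -0.0, 2.9]
opening: 0.005
finger_force: 1.8
```

Emit:
{"fn": "play_rows", "kwargs": {
  "rows": [
    [0,0.008,0,0,0,0,0],
    [0,0.008,0,0,0,0,0],
    [0,0.008,0,0,0,0,0],
    [0,0.008,0,0,0,0,0]
  ]
}}

```text
clock: 46.25
tool_pos: [0.5797, -0.2796, 0.3361]
eef_rot: [0.103, 0.995, 0.0, -0.0]
contact_force: [2.8, -0.5, 3.3]
opening: 0.005
finger_force: 1.7
```

Emit:
{"fn": "play_rows", "kwargs": {
  "rows": [
    [0,0.009,0,0.001,0,0,0],
    [0,0.009,0,0.001,0,0,0],
    [0,0.009,0,0.001,0,0,0],
    [0,0.009,0,0.001,0,0,0],
    [0,0.008,0,0.004,0,0,0],
    [0,0.008,0,0.004,0,0,0],
    [0,0.008,0,0.004,0,0,0],
    [0,0.008,0,0.004,0,0,0]
  ]
}}

```text
clock: 47.25
tool_pos: [0.5132, -0.2657, 0.3157]
eef_rot: [0.103, 0.995, 0.0, -0.0]
contact_force: [1.1, -0.8, -0.3]
opening: 0.005
finger_force: 0.6
```

Emit:
{"fn": "play_rows", "kwargs": {
  "rows": [
    [0,0.006,0,0.005,0,0,0],
    [0,0.006,0,0.005,0,0,0],
    [0,0.006,0,0.005,0,0,0]
  ]
}}

```text
clock: 47.62
tool_pos: [0.4956, -0.262, 0.3007]
eef_rot: [0.103, 0.995, 0.0, -0.0]
contact_force: [0.6, -0.6, 1.5]
opening: 0.0
finger_force: 0.6
```

Emit:
{"fn": "play_rows", "kwargs": {
  "rows": [
    [0,0.004,0,0.005,0,0,0],
    [0,0.004,0,0.005,0,0,0],
    [0,0.004,0,0.005,0,0,0],
    [0,0.004,0,0.005,0,0,0]
  ]
}}

```text
clock: 48.12
tool_pos: [0.4804, -0.2588, 0.2808]
eef_rot: [0.103, 0.995, 0.0, 0.0]
contact_force: [0.7, -0.7, 0.2]
opening: 0.004
finger_force: 0.4
```

Run:
```python
from h import *
plan([]); print(boxrel())
```

```text
now [ 0.48  -0.259  0.281] 168.2 op 0.004 [ 0.7 -0.7  0.2]
tipX -87.3 Z 64.8 side -0.5
```

Emit:
{"fn": "play_rows", "kwargs": {
  "rows": [
    [0,0,0,-0.02,0,0,0],
    [0,0.015,0,0,0,0,0],
    [0,0.015,0,0,0,0,0],
    [0,0.01,0,0,0,0,0],
    [0,0,0,0.006,0,0,0],
    [0,0,0,0.006,0,0,0],
    [0,0,0,0.005,0,0,0],
    [0,0,0,0.005,0,0,0]
  ]
}}

```text
clock: 49.12
tool_pos: [0.4416, -0.2506, 0.2787]
eef_rot: [0.103, 0.995, 0.0, 0.0]
contact_force: [-0.1, 0.2, 0.8]
opening: 0.006
finger_force: 0.3
```

Emit:
{"fn": "play_rows", "kwargs": {
  "rows": [
    [0,0,0,0.004,0,0,0],
    [0,0,0,0.004,0,0,0],
    [0,0,0,0.002,0,0,0],
    [0,0,0,0,0,0,0]
  ]
}}

```text
clock: 49.62
tool_pos: [0.4414, -0.2506, 0.2691]
eef_rot: [0.103, 0.995, 0.0, 0.0]
contact_force: [-0.2, -0.4, 0.8]
opening: 0.008
finger_force: 0.0
```

Run:
```python
from h import *
plan([]); print(boxrel())
```

```text
now [ 0.441 -0.251  0.269] 168.2 op 0.008 [-0.2 -0.4  0.8]
tipX -127.1 Z 53.1 side -0.4
```

Almost at the catch. Pressing on in small steps.

Emit:
{"fn": "play_rows", "kwargs": {
  "rows": [
    [0,0,0,0.002,0,0,0],
    [0,0,0,0.002,0,0,0],
    [0,0,0,0.001,0,0,0],
    [0,0,0,0.001,0,0,0]
  ]
}}

```text
clock: 50.12
tool_pos: [0.441, -0.2503, 0.2645]
eef_rot: [0.103, 0.995, -0.001, -0.0]
contact_force: [-4.1, 1.5, 18.7]
opening: 0.003
finger_force: 9.1
```

Emit:
{"fn": "play_rows", "kwargs": {
  "rows": [
    [0,0,0,0.001,0,0,0],
    [0,0,0,0.001,0,0,0],
    [0,0,0,0.001,0,0,0]
  ]
}}

```text
clock: 50.5
tool_pos: [0.4404, -0.2501, 0.2618]
eef_rot: [0.103, 0.995, -0.001, -0.001]
contact_force: [-6.1, 3.0, 19.5]
opening: 0.0
finger_force: 9.7
```

Emit:
{"fn": "play_rows", "kwargs": {
  "rows": [
    [0,0,0,0.001,0,0,0],
    [0,0,0,0.001,0,0,0],
    [0,0,0,0.001,0,0,0]
  ]
}}

```text
clock: 50.88
tool_pos: [0.4395, -0.25, 0.2579]
eef_rot: [0.103, 0.995, -0.0, -0.002]
contact_force: [-5.5, 2.2, 10.7]
opening: 0.001
finger_force: 5.4
```

Emit:
{"fn": "play_rows", "kwargs": {
  "rows": [
    [0,0,0,0.001,0,0,0],
    [0,0,0,0.001,0,0,0],
    [0,0,0,0.001,0,0,0]
  ]
}}

```text
clock: 51.25
tool_pos: [0.4406, -0.2505, 0.2542]
eef_rot: [0.103, 0.995, -0.0, -0.001]
contact_force: [-1.8, 0.5, 2.2]
opening: 0.002
finger_force: 1.2
```

Emit:
{"fn": "play_rows", "kwargs": {
  "rows": [
    [0,0,0,0.001,0,0,0],
    [0,0,0,0.001,0,0,0]
  ]
}}

```text
clock: 51.5
tool_pos: [0.4419, -0.2506, 0.2523]
eef_rot: [0.103, 0.995, 0.0, 0.001]
contact_force: [-1.8, 0.7, 12.6]
opening: 0.004
finger_force: 6.1
```

Emit:
{"fn": "play_rows", "kwargs": {
  "rows": [
    [0,0,0,0.0005,0,0,0],
    [0,0,0,0,0,0,0]
  ]
}}

```text
clock: 51.75
tool_pos: [0.4419, -0.2505, 0.2523]
eef_rot: [0.103, 0.995, -0.0, 0.001]
contact_force: [-1.4, 0.9, 7.7]
opening: 0.004
finger_force: 3.9
```

Emit:
{"fn": "play_rows", "kwargs": {
  "rows": [
    [0,0,0,-0.01,0,0,0],
    [0,0,0,-0.04,0,0,0],
    [0,0,0,-0.05,0,0,0],
    [0,0,0,-0.05,0,0,0],
    [0,0,0,-0.05,0,0,0],
    [0,0,0,0,0,0,0],
    [0,0,0,0,0,0,0]
  ]
}}

```text
clock: 52.62
tool_pos: [0.441, -0.2507, 0.4514]
eef_rot: [0.103, 0.995, -0.0, -0.0]
contact_force: [0.6, -0.8, 0.9]
opening: 0.003
finger_force: 0.0
```

Run:
```python
from h import *
plan([]); t=Cam('wrist'); b=t.snap('w11.png'); t.spots(['lid_pad','lid','filter_mid'])
s=Cam('scene'); im=s.snap('s11.png'); s.spots(['lid_pad','lid','filter_mid'])
T=Cam('top'); c=T.snap('t11.png')
a=np.zeros((600,800,3),np.uint8); a[:320,:416]=cv2.resize(b,(416,320))[:,:,::-1]; a[:300,416:]=im[60:360,120:504,::-1]; a[320:600,:400]=c[90:370,60:460,::-1]; a[320:600,420:796]=cv2.resize(im[110:250,160:348,::-1],(376,280)); cv2.imwrite('pics/fin.png',a)
```

```text
now [ 0.441 -0.251  0.451] 168.1 op 0.003 [ 0.6 -0.8  0.9]
wrist lid_pad 0.82 [ 0.464 -0.252  0.083]
wrist lid 0.67 [ 0.466 -0.257  0.085]
scene lid_pad 0.8 [ 0.504 -0.241  0.086]
scene lid 0.68 [ 0.496 -0.249  0.085]
scene filter_mid 0.3 [0.471 0.012 0.105]
```

View pics/fin.png

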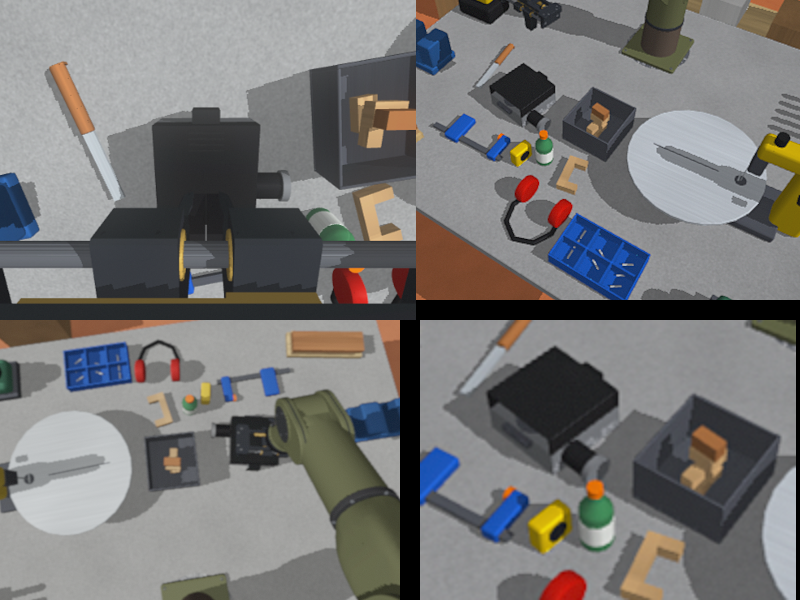

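Run:
```python
from h import *
C=['cut0_mid','cut1_mid','cut2_mid','cut3_mid']
for c in ('scene','top','wrist'):
    t=Cam(c); t.snap(); t.spots(C)
    for d in finder.regions_of(c,'cut2_mid')[:1]:
        v,u=np.nonzero(d['mask']); print(c,'px',u.mean(),v.mean(),len(u),'o',np.round(t.o,3),'at z=.075',np.round(t.ray([[u.mean(),v.mean()]],.075),3),'z=.1',np.round(t.ray([[u.mean(),v.mean()]],.1),3))
```

```text
scene cut1_mid 0.61 [0.475 0.01  0.068]
scene cut2_mid 0.78 [0.472 0.012 0.105]
scene cut3_mid 0.63 [0.488 0.011 0.049]
scene px 303.1034482758621 171.55172413793105 174 o [1.296 0.394 1.15 ] at z=.075 [[0.451 0.    0.075]] z=.1 [[0.47  0.009 0.1  ]]
top cut2_mid 0.7 [0.463 0.006 0.109]
top cut3_mid 0.39 [0.497 0.004 0.056]
wrist cut0_mid 0.94 [ 0.447 -0.009  0.023]
wrist cut1_mid 0.78 [ 0.449 -0.011  0.076]
wrist cut2_mid 0.92 [ 0.456 -0.01   0.104]
wrist cut3_mid 0.58 [ 0.494 -0.003  0.052]
wrist px 486.35624538063564 142.22468588322246 1353 o [ 0.369 -0.237  0.432] at z=.075 [[0.466 0.015 0.075]] z=.1 [[ 0.459 -0.003  0.1  ]]
```

The lid is shut flat: its top is at 0.085 m, where 0.086 is expected. However, cut2 is stacked on the pile with its middle at about 0.097 m, above the bin's 0.09 m rim. I'll mend that by re-gripping it and setting it down on the free floor of the bin.

Run:
```python
from h import *
plan([(.50,.0,.42,180,6)])
```

```text
now [ 0.441 -0.251  0.452] 168.2 op 0.005 [-0.1  0.2 -0.4]
(0.5, 0.0, 0.42, 180) [[-0.001, 0.0429, 0.0053, np.float64(-2.0)], [-0.0025, 0.0428, 0.0053, np.float64(-2.0)], [-0.0039, 0.0427, 0.0053, np.float64(-2.0)], [-0.0054, 0.0426, 0.0053, np.float64(-2.0)], [-0.0069, 0.0423, 0.0053, np.float64(-2.0)], [-0.0083, 0.0421, 0.0053, np.float64(-2.0)]]
```

Emit:
{"fn": "play_rows", "kwargs": {
  "rows": [
    [80,-0.001,0.043,0.005,0,0,-2],
    [80,-0.0025,0.043,0.005,0,0,-2],
    [80,-0.004,0.043,0.005,0,0,-2],
    [80,-0.0055,0.0425,0.005,0,0,-2],
    [80,-0.007,0.0425,0.005,0,0,-2],
    [80,-0.008,0.042,0.005,0,0,-2],
    [80,0,0,0,0,0,0],
    [80,0,0,0,0,0,0]
  ]
}}

```text
clock: 54.98
tool_pos: [0.4997, 0.0001, 0.4216]
eef_rot: [-0.001, 1.0, -0.0, -0.0]
contact_force: [0.9, -1.0, 0.0]
opening: 0.799
finger_force: 0.0
```

Run:
```python
from h import *
plan([]); t=Cam('wrist'); im=t.snap('w12.png'); t.spots(['cut0_mid','cut1_mid','cut2_mid','cut3_mid'])
t.rects(['cut2_mid'],.105); t.rects(['cut1_mid'],.075); t.rects(['cut3_mid'],.05);t.rects(['cut0_mid'],.025); t.rects(['bin'],.09)
d=finder.regions_of('wrist','cut2_mid')[0]['mask']
cnt=max(cv2.findContours(d.astype(np.uint8),0,2)[0],key=cv2.contourArea); ap=cv2.approxPolyDP(cnt,3,True)[:,0]; print(ap.tolist(),np.round(t.ray(ap,.11)*1000)[:,:2].tolist())
```

```text
now [0.5   0.    0.422] -179.9 op 0.799 [ 0.9 -1.   0. ]
wrist cut1_mid 0.68 [0.447 0.009 0.078]
wrist cut2_mid 0.98 [0.46  0.006 0.104]
wrist cut3_mid 0.75 [0.495 0.005 0.052]
cut2_mid 0.88 1427 px [261, 141] [461.   7.] [49. 27.] ang 79.6
cut1_mid 0.81 449 px [262, 121] [445.   8.] [45. 11.] ang 79.2
cut3_mid 0.83 467 px [254, 166] [496.   0.] [28. 22.] ang -10.4
bin 0.94 24916 px [263, 136] [467.   8.] [171. 161.] ang -2.5
[[239, 126], [236, 150], [284, 157], [287, 133]] [[447.0, -15.0], [469.0, -18.0], [475.0, 28.0], [453.0, 30.0]]
```

Run:
```python
from h import *
plan([(.462,.0065,.33,170,3),(.462,.0065,.258,170,5),(.462,.0065,.36,170,3),(.469,.052,.36,87.5,8),(.469,.052,.211,87.5,6)])
```

```text
now [0.5   0.    0.422] -179.9 op 0.797 [ 0.7 -0.   1. ]
(0.462, 0.0065, 0.33, 170) [[0.0126, 0.002, 0.0306, np.float64(3.4)], [0.0127, 0.0013, 0.0306, np.float64(3.4)], [0.0127, 0.0005, 0.0306, np.float64(3.4)]]
(0.462, 0.0065, 0.258, 170) (5, 'x', [0.0, 0.0, 0.0144, 0.0])
(0.462, 0.0065, 0.36, 170) (3, 'x', [0.0, 0.0, -0.034, 0.0])
(0.469, 0.052, 0.36, 87.5) [[0.0001, 0.0058, -0.0, 10.3], [0.0012, 0.0056, -0.0, 10.3], [0.0021, 0.0053, -0.0, 10.3], [0.0031, 0.0049, -0.0, 10.3], [0.0039, 0.0042, -0.0, 10.3], [0.0046, 0.0035, -0.0, 10.3], [0.0051, 0.0026, -0.0, 10.3], [0.0055, 0.0016, -0.0, 10.3]]
(0.469, 0.052, 0.211, 87.5) (6, 'x', [0.0, 0.0, 0.0248, -0.0])
```

Emit:
{"fn": "play_rows", "kwargs": {
  "rows": [
    [80,0.0125,0.002,0.03,0,0,3.4],
    [80,0.0125,0.001,0.03,0,0,3.4],
    [80,0.0125,0.001,0.03,0,0,3.4],
    [80,0,0,0.025,0,0,0],
    [80,0,0,0.025,0,0,0],
    [80,0,0,0.015,0,0,0],
    [80,0,0,0.006,0,0,0],
    [80,0,0,0.002,0,0,0]
  ],
  "grip_force": 20
}}

```text
clock: 56.52
tool_pos: [0.4628, 0.0069, 0.2587]
eef_rot: [0.087, 0.996, 0.0, 0.0]
contact_force: [-0.4, 0.0, -1.1]
opening: 0.8
finger_force: 0.0
```

Emit:
{"fn": "play_rows", "kwargs": {
  "rows": [
    [80,0,0,0,0,0,0],
    [0,0,0,0,0,0,0],
    [0,0,0,0,0,0,0],
    [0,0,0,0,0,0,0],
    [0,0,0,0,0,0,0],
    [0,0,0,-0.03,0,0,0],
    [0,0,0,-0.04,0,0,0],
    [0,0,0,-0.03,0,0,0]
  ]
}}

```text
clock: 57.52
tool_pos: [0.4624, 0.0067, 0.36]
eef_rot: [0.088, 0.996, 0.0, 0.0]
contact_force: [1.0, 0.0, -0.7]
opening: 0.546
finger_force: 20.0
```

Emit:
{"fn": "play_rows", "kwargs": {
  "rows": [
    [0,0,0.006,0,0,0,10.3],
    [0,0.001,0.0055,0,0,0,10.3],
    [0,0.002,0.0055,0,0,0,10.3],
    [0,0.003,0.005,0,0,0,10.3],
    [0,0.004,0.004,0,0,0,10.3],
    [0,0.0045,0.0035,0,0,0,10.3],
    [0,0.005,0.0025,0,0,0,10.3],
    [0,0.0055,0.0015,0,0,0,10.3]
  ]
}}

```text
clock: 58.52
tool_pos: [0.4696, 0.0523, 0.3586]
eef_rot: [0.724, 0.69, -0.0, -0.0]
contact_force: [0.1, 0.1, -0.1]
opening: 0.547
finger_force: 20.0
```

Emit:
{"fn": "play_rows", "kwargs": {
  "rows": [
    [0,0,0,0.03,0,0,0],
    [0,0,0,0.03,0,0,0],
    [0,0,0,0.03,0,0,0],
    [0,0,0,0.01,0,0,0],
    [0,0,0,0,0,0,0]
  ]
}}

```text
clock: 59.15
tool_pos: [0.4697, 0.0521, 0.2585]
eef_rot: [0.722, 0.692, -0.0, -0.0]
contact_force: [-0.2, -0.7, -0.5]
opening: 0.544
finger_force: 20.0
```

Emit:
{"fn": "play_rows", "kwargs": {
  "rows": [
    [0,0,0,0.01,0,0,0],
    [0,0,0,0.01,0,0,0],
    [0,0,0,0.01,0,0,0],
    [0,0,0,0.01,0,0,0],
    [0,0,0,0.005,0,0,0],
    [0,0,0,0,0,0,0]
  ]
}}

```text
clock: 59.9
tool_pos: [0.4697, 0.0521, 0.2133]
eef_rot: [0.722, 0.692, -0.0, -0.0]
contact_force: [0.2, -0.2, -1.2]
opening: 0.541
finger_force: 20.0
```

Emit:
{"fn": "play_rows", "kwargs": {
  "rows": [
    [70,0,0,0,0,0,0],
    [70,0,0,0,0,0,0],
    [70,0,0,0,0,0,0],
    [70,0,0,-0.02,0,0,0],
    [70,0,0,-0.03,0,0,0],
    [70,0,0,-0.04,0,0,0],
    [70,0,0,-0.05,0,0,0],
    [70,0,0,-0.05,0,0,0]
  ]
}}

```text
clock: 60.9
tool_pos: [0.4694, 0.0519, 0.4054]
eef_rot: [0.722, 0.692, -0.0, -0.0]
contact_force: [0.8, -0.9, -0.3]
opening: 0.7
finger_force: 0.0
```

Emit:
{"fn": "play_rows", "kwargs": {
  "rows": [
    [70,-0.04,0,0,0,0,0],
    [70,-0.04,0,0,0,0,0],
    [70,0,0,0,0,0,0],
    [70,0,0,0,0,0,0]
  ]
}}

```text
clock: 61.4
tool_pos: [0.4663, -0.0273, 0.4038]
eef_rot: [0.722, 0.692, 0.0, -0.0]
contact_force: [-0.0, 1.1, -0.1]
opening: 0.701
finger_force: 0.0
```

Run:
```python
from h import *
plan([]); C=['cut0_mid','cut1_mid','cut2_mid','cut3_mid']
for c in ('wrist','scene','top'):
    t=Cam(c); t.snap('f_%s.png'%c); t.spots(C+['lid_pad'])
```

```text
now [ 0.466 -0.027  0.404] 87.6 op 0.701 [-0.   1.1 -0.1]
wrist cut0_mid 0.53 [0.479 0.019 0.025]
wrist cut1_mid 0.96 [0.462 0.008 0.077]
wrist cut2_mid 0.97 [0.467 0.05  0.032]
wrist cut3_mid 0.89 [0.495 0.005 0.052]
wrist lid_pad 0.61 [ 0.489 -0.226  0.084]
scene cut1_mid 0.62 [ 0.405 -0.441  0.016]
scene cut2_mid 0.51 [0.481 0.053 0.033]
scene cut3_mid 0.65 [0.488 0.007 0.046]
scene lid_pad 0.84 [ 0.504 -0.241  0.09 ]
top cut1_mid 0.52 [0.466 0.054 0.034]
top cut2_mid 0.45 [0.465 0.056 0.032]
top lid_pad 0.71 [ 0.486 -0.255  0.088]
```

```bash
python3 -c "
from plant import r
print(r.finish_job())"
```

```text
the job is handed in; nothing more can be done
None
```

The job is handed in with all four offcuts in the bin (one re-laid lower after the lid was shut), the filter turned and seated, and the lid snapped shut, but it may be failed: one descent drove the fingertips into the saw table with a 468 N reading, well over the 120 N wrist limit.

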